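Load the bench shaker, hang and shut its lift-off gate, set the speed step

TASK

Make the shaker ready for a run: stand the shorter of the two screw-cap bottles upright in the middle of its platform, take the rinsed gate out of the drip rack, lower it so that both knuckles drop fully over the two hinge pins, and swing it fully shut under the catch. Only then turn the speed selector up to step 5 (the long thick mark is step 0, one click per step) without running past it. Leave the other things where they stand.

Things in the scene. Friction and masses are not known exactly. Their poses are not given: they have to be found in the camera images.
- shaker: Bench shaker, fixed; origin on the bench under the chamber; z up, front looks along -x, y to the left. Chamber open at the top: rubber platform, back and side walls (outer faces y = +-75 mm, 150 mm high, inner width 142), front jambs with front faces at x = -75. Right of it (y = -80 to -210) a console 93 mm high, its front sloping 28 degrees from level, with the selector.
- platform (a point): Centre of the top of the platform, a 130 x 130 mm rubber mat 56 mm above the bench in the chamber; axes parallel to the shaker's. Here the bottle shall stand.
- catch (a point): Underside of the catch at the right jamb: a flat tongue 18 mm wide jutting 18 mm forward over the shut gate's free end, 166 mm above the bench. The gate swings shut below it with 9 mm to spare, but cannot be lowered in place while shut: hang it open by 30 to 80 degrees, then swing it shut.
- pin_low (a point): Lower hinge pin, at the chamber's left front corner (shaker x = -82, y = 90): the point where the centre of the gate's lower knuckle comes to rest, 77 mm above the bench. The pin is 8 mm thick and round-ended; it stands 18 mm up from a round lug 19 mm wide, 6 mm thick, whose top is 7 mm below this point.
- pin_high (a point): The same for the upper pin and knuckle, 62 mm straight above. Its lug overhangs the lower pin, 38 mm above that pin's tip: so bring the gate in sideways, from the front or the left, with the knuckles 20 to 38 mm above their rest (28 is best), then lower it straight down.
- knuckle_low (a point): Centre of the gate's lower knuckle, a steel ring of 19 mm outer and 11 mm inner diameter, 14 mm high, 15 mm above the gate's lower edge. Axes are the gate's: -y runs level from the hinge axis along the panel to the free edge, z up, x square to the panel; when the gate hangs shut they are parallel to the shaker's axes.
- knuckle_high (a point): Centre of the gate's upper knuckle, the same ring, 62 mm above the lower. Axes as there.
- gate_grip (a point): Centre of the gate's top rail, 87 mm along gate -y from the hinge axis and 72 mm above knuckle_low; axes as there. The rail is 16 mm high, 12 mm thick: grip it here from above. The loose gate (clear pane in a metal frame, 162 x 95 x 12 mm, 0.17 kg) stands upright in the rack's slot, hinge end to the left; lift it straight up 50 mm.
- gate_edge (a point): Middle of the gate's free edge, 162 mm from the hinge axis. Shut, this point lies at shaker x = -82, y = -72 mm; opening turns it forward, clockwise from above. The gate turns freely and stays where it is left.
- rack: Steel drip rack, 92 x 150 x 50 mm, does not move; origin on the bench at its centre, slots along its y, four wire loops 49 mm high; the gate stands in the middle slot, 12 mm above the bench.
- bottle_mid (a point): Middle (50 mm up) of the shorter screw-cap bottle, 56 mm diameter, 101 mm high, 0.2 kg, straight body to about 60 mm up, cap 36 mm wide. Its top is 51 mm above this point, so grip some 7 mm above it if the hand would touch the cap. Stands upright on the bench, to the right of the rack. z up.
- selector_grip (a point): On the selector's axis, 28 mm above the panel, the height to grip. A bar knob: bar 62 mm long, 14 wide, top 37 mm above the panel, on a round skirt 64 mm across, 5 high. Site z = axis out of the panel, 28 degrees from vertical towards the robot: grip along it with the tool tilted 28 degrees. Site y runs along the bar to its pointer end (white line), point x across the bar.
- selector (a joint): Selector angle, rad: 0 = step 0, pointer left on the long thick mark; grows clockwise as you face the panel. Ten steps, 0 to 9, 20 degrees (0.349 rad) apart, a tick at each, end stops at 0 and 9. A sprung roller pulls it into the nearest step; about 0.1 N m per click. Starts on step 1, 2 or 3. Step 5 = 1.745.
- amber_bottle: Bystander: the taller screw-cap bottle, 62 mm diameter, 126 mm high; origin at its foot. Leave alone.
- beaker: Bystander: empty glass beaker, 73 x 83 x 95 mm, left of the shaker; origin at its foot. Leave alone.
- powder_jar: Bystander: wide screw-top jar, 65 mm diameter, 80 mm high, behind the shaker; origin at its foot. Leave alone.
Things that resemble listed ones, but are neither listed nor needed, are in the scene too. Leave any yellow look-alike of the part that bears bottle_mid alone.

How it is judged (in metres and radians):
On the way, in this order (a step that is already met when the one before it is completed fails the run):
1. the shorter bottle stands upright in the middle of the platform (horizontal distance between bottle_mid and platform below 0.03 m and z of bottle_mid in the frame of platform below 0.056 m and angle between bottle_mid's own z axis and vertical below 0.1 rad), for 0.2 s.
2. both knuckles of the gate are down over their pins (distance between knuckle_low and pin_low below 0.006 m and distance between knuckle_high and pin_high below 0.006 m), for 0.2 s.
3. the gate is swung shut, still on both pins (all of step 2 and x of gate_edge in the frame of shaker above -0.092 m), for 0.2 s.
4. the selector is on step 5 (value of joint selector between 1.645 and 1.845 rad), for 0.2 s.
At the end, for the whole second after the job is handed in: The bottle stands upright (within 6 degrees) on the platform within 30 mm of its centre; both knuckle centres are within 6 mm of their rest points on the pins; the gate's free edge is within 10 mm of fully shut; the selector is within 0.1 rad of step 5 (1.745 rad) (all of step 1 and all of step 3 and all of step 4); the robot touches nothing.
It fails at once if the selector is run past step 5 (value of joint selector above 2 rad).
It fails at once if the bottle is tipped over (angle between bottle_mid's own z axis and vertical above 0.6 rad).
It fails at once if the taller bottle is pushed away (distance of amber_bottle from where it was at the start of the episode above 0.03 m).
It fails at once if the beaker is pushed away (distance of beaker from where it was at the start of the episode above 0.03 m).
It fails at once if the jar is pushed away (distance of powder_jar from where it was at the start of the episode above 0.03 m).
It also fails if it takes over 64 s, if anything falls off the work surface, if the arm or the gripper's body presses on something with over 40 N, if the wrist force passes 120 N, or if a joint passes its speed limit or range.

ROBOT

A 6-joint arm with a two-finger parallel gripper is mounted at the origin on a cart in front of the work surface, level with it; the furniture and walls round the work are solid. World frame = base frame: x ahead of the robot, y to its left, z up, the work surface at z = 0. Lengths are in mm, angles in degrees, forces in N, time in s.
With the tool pointing down it reaches from about 350 to 850 mm from the base axis. Payload 8.1 kg.
Tool frame: the origin (TCP) lies midway between the tips of the shut fingers; the grasp point (between the pads) lies 19 mm behind it (r.tcp_to_grasp is the distance from the TCP to the grasp point, in mm); z points along the fingers, y is the direction in which the jaws open and shut (so a half turn about z gives the same grasp; the last joint's range is limited). The gripper opens to 85 mm and grips with 20 to 120 N. Pads are 22 mm wide; open, the fingers measure 114 mm over their backs; the gripper's body (76 mm by 85 mm) begins 54 mm behind the grasp point. The pads swing forward as they close: fully open they stand 13 mm farther back than shut.
Start: joints at [60.023, 7.471, 85.268, -0, 87.261, -4.893], TCP at [254.349, 543.426, 231.292] pointing down, gripper open.
Joint ranges: [-169.43, 169.43], [-51.17, 129.36], [1.28, 143.12], [-76.62, 256.62], [0, 156.53], [-152.29, 152.29]. Speed limits (degrees/s): [136.94, 136.94, 159.86, 180, 180, 180].

INTERFACE

Orientations are given as [roll, pitch, yaw] about the fixed x, y, z axes, in that order (R = Rz(yaw) Ry(pitch) Rx(roll)).
In Python, from bench import r gives the robot as it stands.
- The arm moves only by the tool jog_arm, never from a script. Its argument "targets" is a list of rows, each a list of 7 numbers: the shift along the tool's x, y, z in m, then the turn, a rotation vector about the tool's x, y, z in rad, then the closure, from 0 (fully open) to 1 (shut). In form: [[dx, dy, dz, wx, wy, wz, claw], ...]. A call has 1 to 5 rows; each row is the pose to reach, as a shift and turn from the pose commanded when the call began, along the tool's axes at that moment; what a row does not reach only later rows make up. A row lasts 1/12 s, in which the tool goes at most 41.7 mm and 7.16 degrees, less where a joint would pass 70% of its speed; a pose out of reach is approached as far as the arm can. A call with a gripper value outside its range is refused whole. The fingers move at their own pace and stop on an object; "newtons" is the grip in N (left out, the last holds). Time passes only in rows, so rows that repeat a pose let the fingers close. It gives the time, the measured TCP pose, the force and the opening at its end, in the units of the state.
- r.sense(): the state, without advancing time (a new reading comes with each control period).
- r.snapshot(name): name is "scene" or "top"; returns a dict with "pixels" (384x512x3 uint8, red, green, blue), "fx", "fy", "cx", "cy" (pixels), "origin" and "attitude" of the camera in the world. Camera axes: x right, y down, z forward; pixel columns grow to the right and rows downward; lengths in mm; the calibration is good to about 2 mm. A picture is of the moment at which its call begins. There is no depth.
- r.hand_in(): hands the job in, once; it reports no verdict.
The state is a dict: "time": time; "joint_pos": joint angles; "qd": joint speeds; "joint_efforts": joint torques, N m; "tool_pos": TCP position; "tcp_rot": TCP orientation; "ft_force": force on the tool from outside, world axes, zero at the start; "wrist_torque": the same for the moment, N m; "finger_gap": finger opening in mm.
Only numpy, scipy, OpenCV 4.12 (cv2) and the standard library are available. Lean on these libraries where they do the work, as an engineer would, in place of code of your own. Each camera call takes 0.05 s, during which the arm holds its last target.

## Working session

There is one attempt and no reset: what is moved stays moved. The work goes in short steps, Python scripts to look and compute and a tool call to move; the robot and the scene stay as the last step left them, time stands still between calls to the robot, and variables do not carry over. Pictures are saved under pics/ and viewed, and the job is handed in when it is done.

Besides the shell and the picture viewer there is one more tool, called in YAML: its name, and indented under it one key for each argument. jog_arm: Moves the arm, as the interface text tells. Its arguments: {"type":"object","properties":{"targets":{"type":"array","items":{"type":"array","items":{"type":"number"}}},"newtons":{"type":"number"}},"required":["targets"]}

```bash
ls; mkdir -p pics; python3 - <<'E'
from bench import r
import cv2,numpy as np
s=r.sense();print(s)
for n in("scene","top"):
    d=r.snapshot(n);cv2.imwrite(f"pics/{n}0.png",d["pixels"][:,:,::-1]);np.save(f"pics/{n}0.npy",d["pixels"])
    print(n,{k:v for k,v in d.items() if k!="pixels"})
print(r.tcp_to_grasp)
E
```

```text
pics
{'time': 0.0, 'joint_pos': array([ 6.00254996e+01,  7.51654608e+00,  8.53286245e+01, -2.11248286e-03,
        8.72618865e+01, -4.89372980e+00]), 'qd': array([ 0.03644662,  0.00194402,  0.09571956,  0.00112423, -0.03352245,
       -0.00527485]), 'joint_efforts': array([ 1.42735091e-03, -5.69388664e+01, -5.00561357e+01,  1.48364311e-04,
        1.41352729e-02, -3.65545111e-05]), 'tool_pos': array([254.06024202, 542.94999163, 230.23572006]), 'tcp_rot': array([-1.79893153e+02, -7.03062707e-03,  1.54919326e+02]), 'ft_force': array([ 0.90523108, -0.12767984, -0.76803602]), 'wrist_torque': array([ 0.02704455, -0.05850928, -0.00903826]), 'finger_gap': 85.23376549779853}
scene {'fx': 391.38654759465595, 'fy': 391.38654759465595, 'cx': 254.03409861824719, 'cy': 195.6829779942839, 'origin': array([   9.27931   , -930.32820805, 1186.5780139 ]), 'attitude': array([-135.29292407,   -1.05427365,  -31.9753131 ])}
top {'fx': 371.8614617803429, 'fy': 371.8614617803429, 'cx': 255.42399282979503, 'cy': 197.3382802470197, 'origin': array([ 297.78721641,  -22.3284717 , 1722.19631009]), 'attitude': array([-169.20027951,    0.18173537,  -90.03497659])}
18.700000000000003
```

View pics/scene0.png

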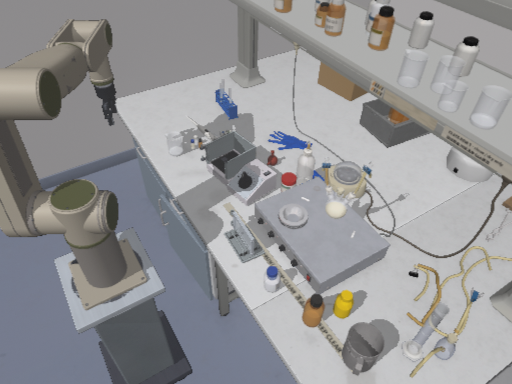

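View pics/top0.png

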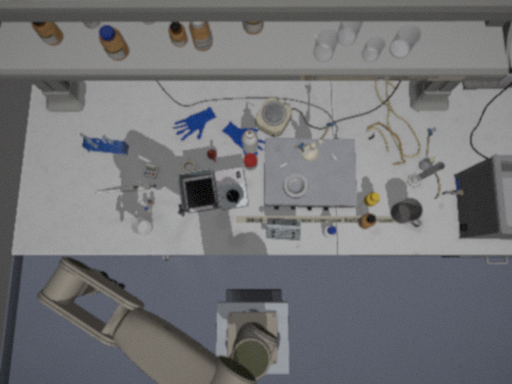

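```bash
cat > h.py <<'E'
import numpy as np,cv2
from scipy.spatial.transform import Rotation as R
from bench import r
def snap(n,tag):
    d=r.snapshot(n); cv2.imwrite(f"pics/{tag}.png",d["pixels"][:,:,::-1]); return d
def Rc(d): return R.from_euler('xyz',d["attitude"],degrees=True).as_matrix()
def ray(d,u,v):
    x=np.array([(u-d["cx"])/d["fx"],(v-d["cy"])/d["fy"],1.]); x=Rc(d)@x
    return d["origin"],x/np.linalg.norm(x)
def onz(d,u,v,z):
    o,k=ray(d,u,v); return o+k*(z-o[2])/k[2]
def proj(d,p):
    c=Rc(d).T@(np.asarray(p,float)-d["origin"]); return np.array([d["cx"]+d["fx"]*c[0]/c[2],d["cy"]+d["fy"]*c[1]/c[2]])
def tri(d1,a,d2,b):
    o1,k1=ray(d1,*a);o2,k2=ray(d2,*b)
    A=np.stack([k1,-k2],1);t=np.linalg.lstsq(A,o2-o1,rcond=None)[0]
    p,q=o1+t[0]*k1,o2+t[1]*k2
    return (p+q)/2,np.linalg.norm(p-q)
def crop(d,tag,u0,v0,u1,v1,k):
    im=d["pixels"][v0:v1,u0:u1,::-1]
    im=cv2.resize(im,None,fx=k,fy=k,interpolation=cv2.INTER_CUBIC)
    for u in range((u0+9)//10*10,u1,10):
        cv2.putText(im,str(u),(int((u-u0+.5)*k),8),0,.3,(0,0,255),1); cv2.line(im,(int((u-u0+.5)*k),10),(int((u-u0+.5)*k),14),(0,0,255),1)
    for v in range((v0+9)//10*10,v1,10):
        cv2.putText(im,str(v),(0,int((v-v0+.5)*k)),0,.3,(0,0,255),1);cv2.line(im,(20,int((v-v0+.5)*k)),(24,int((v-v0+.5)*k)),(0,0,255),1)
    cv2.imwrite(f"pics/{tag}.png",im)
E
python3 - <<'E'
from h import *
a=snap("scene","s1");b=snap("top","t1")
crop(a,"s1a",190,120,310,200,6);crop(a,"s1b",210,200,310,300,6);crop(b,"t1a",170,150,260,220,8);crop(b,"t1b",250,190,390,250,5)
E
```

```text
(no output)
```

View pics/s1a.png

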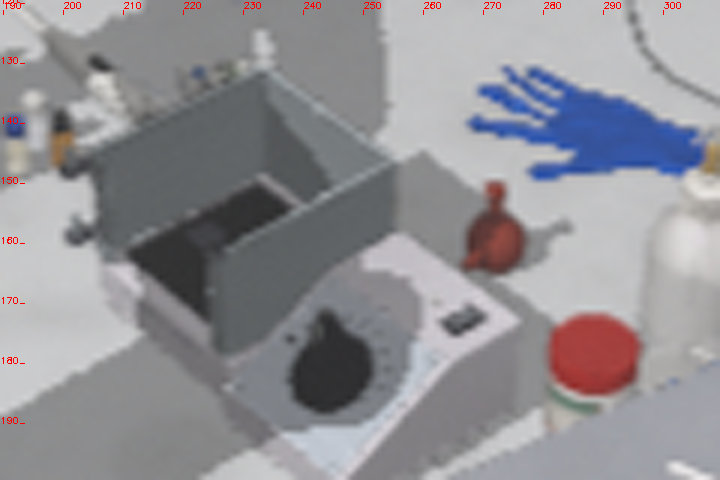

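View pics/s1b.png

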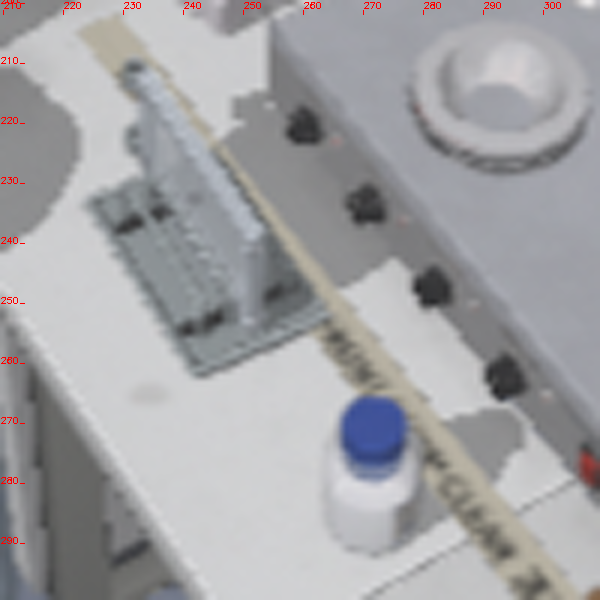

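View pics/t1a.png

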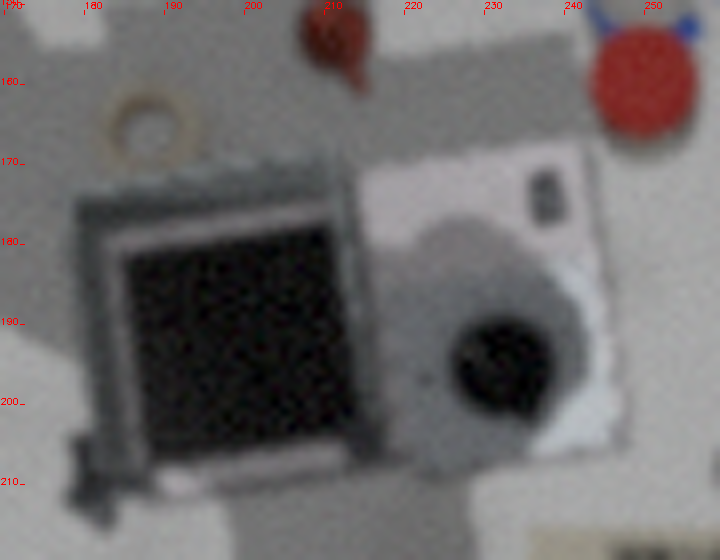

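View pics/t1b.png

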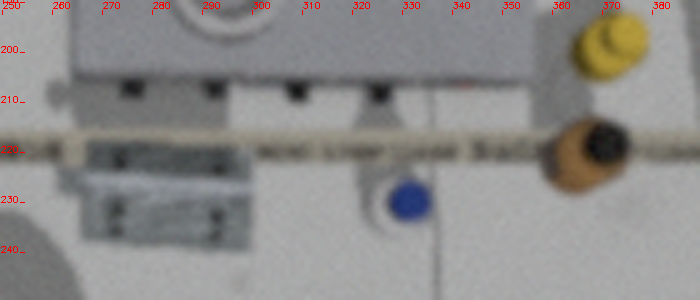

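```bash
python3 - <<'E'
from h import *
a=r.snapshot("scene");b=r.snapshot("top")
def blob(d,box,f):
    u0,v0,u1,v1=box;im=d["pixels"][v0:v1,u0:u1].astype(int)
    m=f(im[...,0],im[...,1],im[...,2]).astype(np.uint8)
    n,l,s,c=cv2.connectedComponentsWithStats(m); i=1+np.argmax(s[1:,4])
    return c[i]+[u0,v0],s[i],(l==i),(u0,v0)
blue=lambda R,G,B:(B>R+40)&(B>G+25)
ca=blob(a,(255,255,290,300),blue);cb=blob(b,(315,215,345,245),blue)
print("cap",ca[:2],cb[:2]);print(tri(a,ca[0],b,cb[0]),onz(a,*ca[0],90),onz(b,*cb[0],95))
dark=lambda R,G,B:(R+G+B)<150
m=blob(b,(180,170,216,212),dark);print("mat",m[0],m[1]);print(onz(b,*m[0],56))
cn,_=cv2.findContours(m[2].astype(np.uint8),cv2.RETR_EXTERNAL,cv2.CHAIN_APPROX_NONE)
pts=max(cn,key=len)[:,0]+np.array(m[3]);W=np.array([onz(b,*p,56)[:2] for p in pts],np.float32)
print("mat rect",cv2.minAreaRect(W))
dk=lambda R,G,B:(R+G+B)<150
k=blob(b,(220,180,246,212),dk);print("knob",k[0],k[1]);ka=blob(a,(230,165,256,195),dk);print(ka[0],ka[1],tri(a,ka[0],b,k[0]),onz(b,*k[0],90))
E
```

```text
cap (array([271.79464286, 271.76785714]), array([ 12,  11,  11,  14, 112], dtype=int32)) (array([331.70454545, 229.84090909]), array([13, 11,  8,  8, 44], dtype=int32))
(array([ 463.24387422, -351.92850309,   91.92779967]), np.float64(0.0864161430260263)) [ 464.08561368 -350.9227903    90.        ] [ 462.89227351 -351.28914557   95.        ]
mat [200.03463203 192.68398268] [  5   8  31  29 693]
[637.61109025 236.1361489   56.        ]
mat rect ((632.3568115234375, 235.14720153808594), (135.82174682617188, 122.39299011230469), 10.270739555358887)
knob [232.58536585 195.46341463] [  7  10  12  12 123]
[244.71551724 181.32758621] [  9   8  12  15 116] (array([621.6836551 ,  85.83672824,  72.22494563]), np.float64(0.8367425595232846)) [617.80458209  84.82507762  90.        ]
```

```bash
python3 - <<'E'
from h import *
a=r.snapshot("scene");b=r.snapshot("top")
np.savez("cam.npz",**{})
for n,p in dict(BL=(232.8,131.5),BR=(255.3,146.5),FR=(225.7,163.2),FL=(205.3,145.3)).items(): print(n,onz(a,*p,150))
crop(a,"s2a",195,120,260,185,9);crop(b,"t2a",172,160,222,220,10);crop(b,"t2b",215,160,255,215,11);crop(a,"s2b",222,165,272,205,14)
E
```

```text
BL [700.38479123 318.85294755 150.        ]
BR [729.52019781 177.20358954 150.        ]
FR [568.44919085 146.2325728  150.        ]
FL [550.69266861 292.63349756 150.        ]
```

View pics/s2a.png

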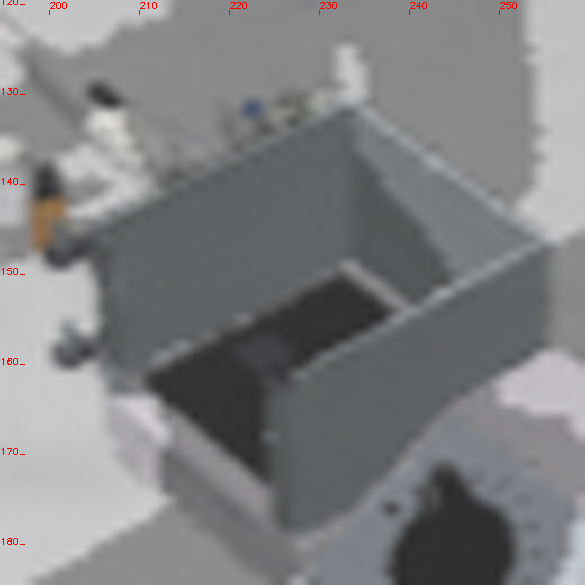

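View pics/t2a.png

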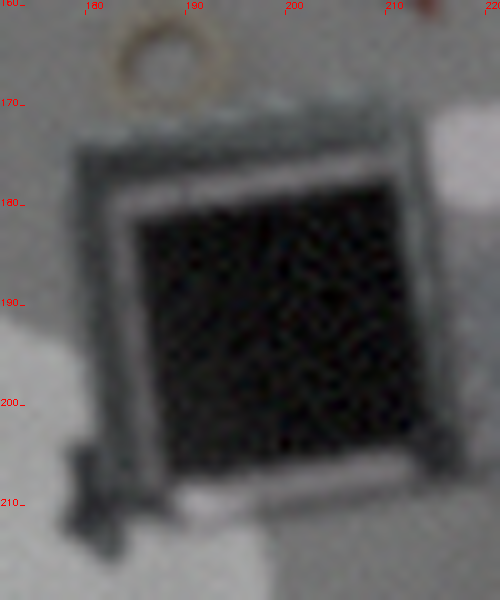

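View pics/t2b.png

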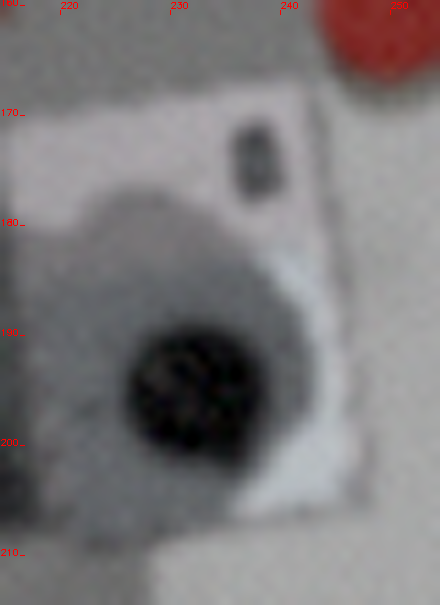

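View pics/s2b.png

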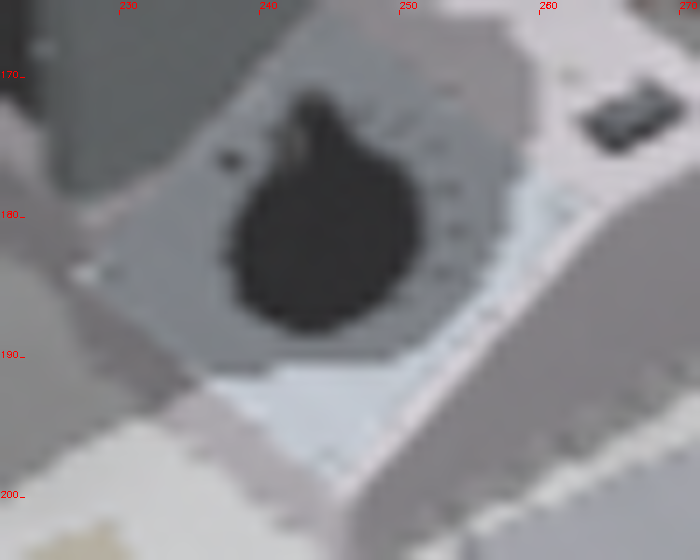

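```bash
python3 - <<'E'
from h import *
import pickle
a=r.snapshot("scene");b=r.snapshot("top")
c=lambda d:{k:v for k,v in d.items() if k!="pixels"}
pickle.dump((c(a),c(b)),open("cam.pkl","wb"))
F=[(b,(185.2,181.7),(65,65),56),(b,(188.3,207),(-65,65),56),(a,(232.8,150.1),(65,65),56),(a,(211,161.6),(-65,65),56),
(a,(225.1,161.2),(-75,-75),150),(a,(204.6,145.6),(-75,75),150)]
W=np.array([onz(d,*p,z)[:2] for d,p,_,z in F]);M=np.array([f[2] for f in F],float)
cm,cw=M.mean(0),W.mean(0);H=(M-cm).T@(W-cw);th=np.arctan2(H[0,1]-H[1,0],H[0,0]+H[1,1])
Q=np.array([[np.cos(th),-np.sin(th)],[np.sin(th),np.cos(th)]]);t=cw-Q@cm
print("yaw",np.degrees(th),"t",t);print(W.round(1));print((W-(M@Q.T+t)).round(1))
for n,p,z in(("BL",(233.6,130.9),150),("BR",(255.4,146.2),150)):print(n,Q.T@(onz(a,*p,z)[:2]-t))
for n,p,z in(("BL",(179.2,173.6),150),("BR",(213,169.5),150)):print(n,Q.T@(onz(b,*p,z)[:2]-t))
print("pin",Q@[-82,90]+t)
P=Q@[-82,90]+t
for z in(77,88,139,150):print(z,proj(a,[*P,z]),proj(b,[*P,z]))
E
```

```text
yaw 8.040058606201624 t [637.58080258 233.69057906]
[[689.3 305.8]
 [571.3 287.6]
 [691.9 307.8]
 [568.5 286.6]
 [572.4 158.4]
 [547.2 292.3]]
[[-3.6 -1.3]
 [ 7.2 -1.3]
 [-1.   0.6]
 [ 4.4 -2.3]
 [-1.4  9.5]
 [-5.6 -5.2]]
BL [79.62854415 76.86594675]
BR [ 84.79228045 -67.48710767]
BL [76.57918074 71.05717211]
BR [ 74.08044869 -77.09466607]
pin [543.79893211 311.33696193]
77 [203.12536319 156.68810948] [181.95365293 212.32181482]
88 [202.9398547  154.74815155] [181.46535824 211.95593634]
139 [202.0572392  145.51818612] [179.11539494 210.19511233]
150 [201.861861   143.47501558] [178.5891437  209.80079306]
```

```bash
python3 - <<'E'
from h import *
a=r.snapshot("scene");b=r.snapshot("top")
k=8
def up(d,box):
    u0,v0,u1,v1=box
    return cv2.resize(cv2.cvtColor(d["pixels"],cv2.COLOR_RGB2GRAY)[v0:v1,u0:u1],None,fx=k,fy=k,interpolation=cv2.INTER_CUBIC)
g=cv2.GaussianBlur(up(b,(175,165,222,215)),(0,0),4)
print(g[28*k,::8],g[::8,25*k])
for th in(60,75):
    m=(g<th).astype(np.uint8);n,l,s,c=cv2.connectedComponentsWithStats(m);i=l[28*k,25*k];m=(l==i).astype(np.uint8)
    cn,_=cv2.findContours(m,cv2.RETR_EXTERNAL,cv2.CHAIN_APPROX_NONE)
    p=max(cn,key=len)[:,0]/k-.5+.5/k+np.array([175,165])
    W=np.array([onz(b,*q,56)[:2] for q in p],np.float32)
    rc=cv2.minAreaRect(W);print(th,rc)
    print(cv2.boxPoints(rc))
    # line fits: take pts in the middle of each side
    ang=np.radians(10);e=np.array([[np.cos(ang),np.sin(ang)],[-np.sin(ang),np.cos(ang)]])
    L=W@e.T; c=(L.max(0)+L.min(0))/2
    for nm,sel in dict(left=(L[:,1]>c[1]+45)&(abs(L[:,0]-c[0])<50),right=(L[:,1]<c[1]-45)&(abs(L[:,0]-c[0])<50),front=(L[:,0]<c[0]-45)&(abs(L[:,1]-c[1])<45),back=(L[:,0]>c[0]+45)&(abs(L[:,1]-c[1])<45)).items():
        v=cv2.fitLine(W[sel],cv2.DIST_HUBER,0,.01,.01)[:,0];an=np.degrees(np.arctan2(v[1],v[0]))
        print(nm,an%90, "offset in 10deg frame",np.median(L[sel],0))
print("frame origin for reference, mat ctr guess")
E
```

```text
[131 128 124 120 109  94  76  61  59  71  84  77  51  32  26  20  18  17
  17  19  16  14  18  12  11  14  15  16  18  16  14  13  12  15  20  19
  14  17  31  51  65  72  83  96 102 103 102] [111 109 106 108 112 114 105  90  82  77  70  79  99 105  83  45  19  14
  14  11  11  15  16  11  12  13   8  12  14  11  10  11  16  16  15  13
  15  18  17  18  25  45  78 104 109  99  91  98 110 116]
60 ((631.4388427734375, 231.51654052734375), (142.1284942626953, 134.63682556152344), 9.195487022399902)
[[550.53015 286.61353]
 [572.04553 153.70694]
 [712.34753 176.41956]
 [690.83215 309.32614]]
left 9.518736 offset in 10deg frame [661.47059571 184.15251382]
right 13.610094 offset in 10deg frame [662.31308453  59.78985285]
front 8.426605 offset in 10deg frame [608.39785889 118.91225148]
back 9.21772 offset in 10deg frame [731.92964124 119.00073964]
75 ((630.498046875, 232.14793395996094), (148.2778778076172, 144.25369262695312), 9.314898490905762)
[[545.66223 291.32355]
 [569.0112  148.97202]
 [715.33386 172.97232]
 [691.98486 315.32385]]
left 9.950365 offset in 10deg frame [661.1559815  187.51775248]
right 17.574162 offset in 10deg frame [664.88058536  51.71038805]
front 8.560318 offset in 10deg frame [606.45345894 118.04900213]
back 9.189285 offset in 10deg frame [733.87551938 119.02510023]
frame origin for reference, mat ctr guess
```

```bash
python3 - <<'E'
from h import *
a=r.snapshot("scene");b=r.snapshot("top")
crop(a,"s3",192,135,222,170,20);crop(b,"t3",170,195,200,222,20)
for z in(67,88,129,150):print(z,proj(a,[543.5,310.6,z]),proj(b,[543.5,310.6,z]))
E
```

```text
67 [203.30733901 158.55090265] [182.55339644 212.71593861]
88 [202.95465425 154.86234673] [181.62865214 212.02233915]
129 [202.24811144 147.47296417] [179.75498918 210.61700838]
150 [201.87669629 143.58851645] [178.75858155 209.86965823]
```

View pics/s3.png

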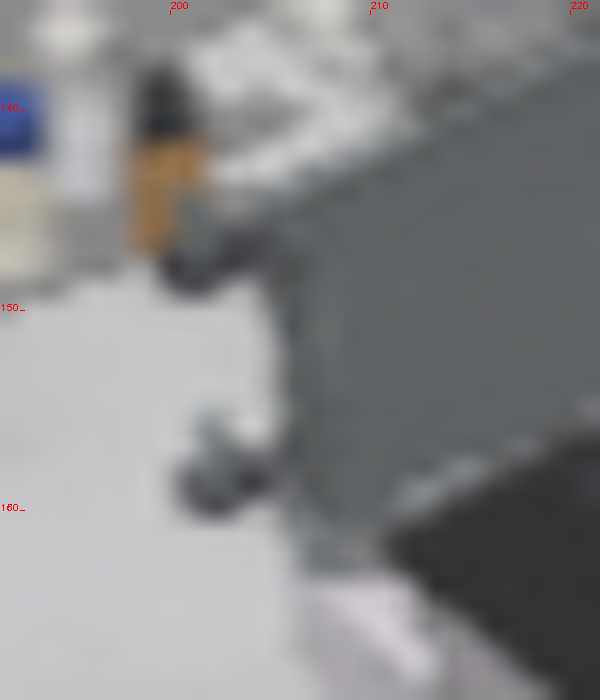

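View pics/t3.png

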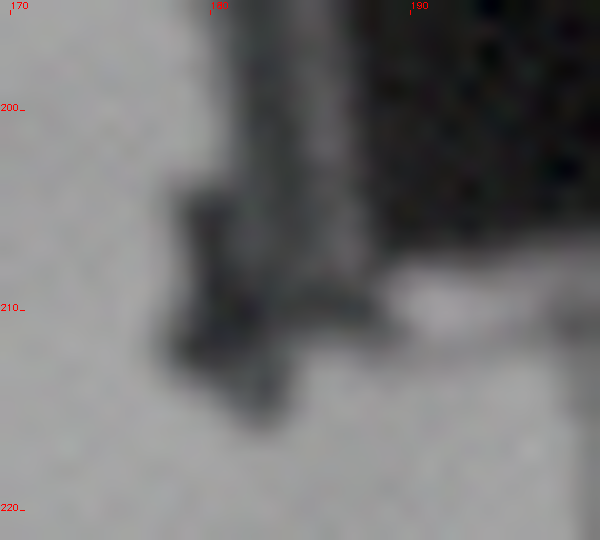

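```bash
python3 - <<'E'
from h import *
import pickle
a,b=pickle.load(open("cam.pkl","rb"))
print(tri(a,(202.15,158.5),b,(182.6,214.2)),tri(a,(201.25,147.2),b,(179.3,211.5)))
print(onz(a,202.15,158.5,67),onz(a,201.25,147.2,129),onz(b,182.6,214.2,67),onz(b,179.3,211.5,129))
# rack/gate
E
```

```text
(array([536.74168919, 309.12691011,  71.09886268]), np.float64(1.207733363548566)) (array([539.42270887, 311.92295208, 131.20019406]), np.float64(0.2601326045902717))
[539.26787922 313.52109153  67.        ] [540.65478662 314.47928297 129.        ] [536.7609924  310.14689611  67.        ] [539.63333032 312.42754088 129.        ]
```

```bash
python3 - <<'E'
from h import *
a=r.snapshot("scene");b=r.snapshot("top")
crop(a,"s4",220,202,270,267,12);crop(b,"t4",255,210,305,245,14)
for u,v in((266,205),(356,206)): print(onz(b,u,v,80))
print(onz(b,*(375,222),60))
E
```

```text
[576.06556095 -64.6468853   80.        ]
[ 571.06872358 -467.06729717   80.        ]
[ 501.50679003 -553.97239221   60.        ]
```

View pics/s4.png

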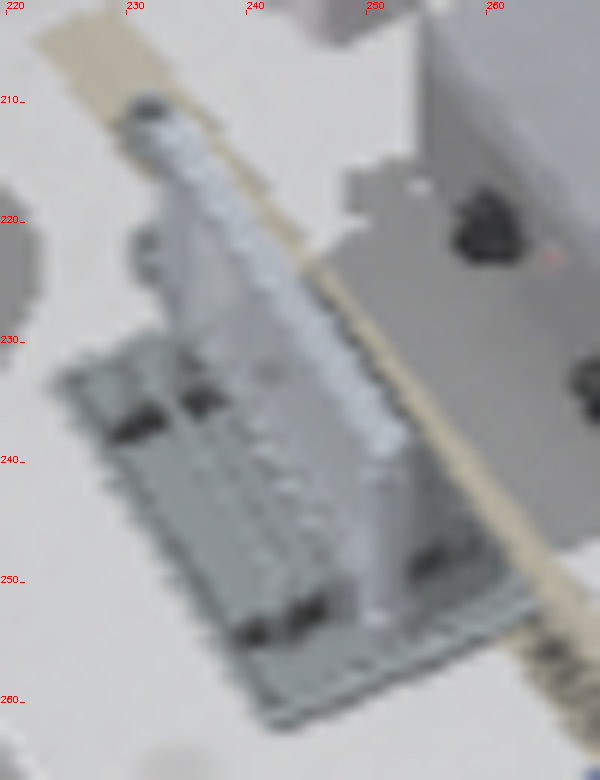

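View pics/t4.png

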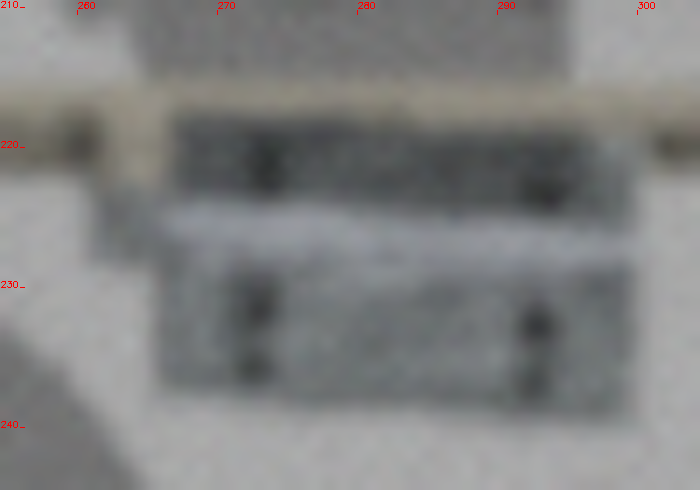

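```bash
python3 - <<'E'
from h import *
import pickle
a,b=pickle.load(open("cam.pkl","rb"))
L=onz(b,266.3,224.9,107);Rr=onz(b,299.9,227.2,107);print("top",L,Rr,np.linalg.norm(L-Rr),np.degrees(np.arctan2(*(L-Rr)[[1,0]]))-90)
K=onz(a,232,210.7,96);E=onz(a,252.3,238.2,107);print("scene knuckle",K,"end",E)
d=(K-E)[:2];print(np.linalg.norm(d),np.degrees(np.arctan2(d[1],d[0]))-90)
print(onz(b,262.5,225.9,96))
# rack base corners top z~10
for p in((265.8,237.3),(299.5,239.3),(299.5,218),(267,218)):print(onz(b,*p,12))
print('tri end',tri(a,(252.3,238.2),b,(299.9,227.2)))
E
```

```text
top [483.51006061 -64.73642819 107.        ] [ 473.31595046 -210.94037031  107.        ] 146.5589047897851 -3.988508841964162
scene knuckle [484.5074196  -49.97650623  96.        ] end [ 475.87046008 -208.94850212  107.        ]
159.206446317898 -3.1098262486578534
[480.38688642 -48.3275924   96.        ]
[437.33268355 -64.58938368  12.        ]
[ 428.05749287 -218.92270735   12.        ]
[ 526.36078758 -221.16520694   12.        ]
[526.51651742 -70.66851727  12.        ]
tri end (array([ 473.7041137 , -210.87678224,  110.21956656]), np.float64(1.5862008576171656))
```

```bash
cat >> h.py <<'E'
def go(x,y,z,yaw,tilt=None,Rt=None):
    s=r.sense(); R0=R.from_euler('xyz',s["tcp_rot"],degrees=True)
    Rt=R.from_euler('xyz',[180,0,yaw],degrees=True) if Rt is None else Rt
    d=R0.inv().apply(np.array([x,y,z])-s["tool_pos"])/1000; w=(R0.inv()*Rt).as_rotvec()
    print("delta",d.round(4).tolist(),w.round(4).tolist()," rows t/rot: %.1f %.1f"%(np.linalg.norm(d)/.0417,np.degrees(np.linalg.norm(w))/7.16))
    print("t %.2f"%s["time"],s["tool_pos"].round(1),s["tcp_rot"].round(1),"j",s["joint_pos"].round(0),"F",s["ft_force"].round(1),"gap %.1f"%s["finger_gap"])
E
python3 -c "
from h import *
go(480,120,260,99.3)"
```

```text
delta [-0.3839, -0.2878, -0.0287] [0.0, -0.0, 0.9707]  rows t/rot: 11.5 7.8
t 0.80 [254.3 543.4 231.3] [180.   -0.  154.9] j [60.  7. 85.  0. 87. -5.] F [ 0.3 -0.4  0.1] gap 85.4
```

jog_arm:
  targets:
    - [-0.384, -0.288, -0.029, 0, 0, 0.97, 0]
    - [-0.384, -0.288, -0.029, 0, 0, 0.97, 0]
    - [-0.384, -0.288, -0.029, 0, 0, 0.97, 0]
    - [-0.384, -0.288, -0.029, 0, 0, 0.97, 0]
    - [-0.384, -0.288, -0.029, 0, 0, 0.97, 0]

```text
time: 1.22
tool_pos: [352.5, 358.3, 244.0]
tcp_rot: [180.0, 0.0, 118.8]
ft_force: [0.9, -0.3, 0.2]
finger_gap: 85.8
```

```bash
python3 -c "
from h import *
go(500,-100,240,99.3)"
```

```text
delta [-0.4727, -0.0915, 0.004] [0.0004, -0.0001, 0.3402]  rows t/rot: 11.5 2.7
t 1.22 [352.5 358.3 244. ] [180.    0.  118.8] j [40. -8. 99. -0. 89. 11.] F [ 0.9 -0.3  0.2] gap 85.8
```

jog_arm:
  targets:
    - [-0.47, -0.09, 0, 0, 0, 0.34, 0]
    - [-0.47, -0.09, 0, 0, 0, 0.34, 0]
    - [-0.47, -0.09, 0, 0, 0, 0.34, 0]
    - [-0.47, -0.09, 0, 0, 0, 0.34, 0]
    - [-0.47, -0.09, 0, 0, 0, 0.34, 0]

```text
time: 1.63
tool_pos: [417.6, 160.2, 244.2]
tcp_rot: [179.9, -0.0, 99.6]
ft_force: [1.7, 0.1, 0.5]
finger_gap: 85.5
```

```bash
python3 -c "
from h import *
go(463.5,-351.5,180,99.3)"
```

```text
delta [-0.5122, -0.0402, 0.0641] [0.001, -0.0001, 0.0053]  rows t/rot: 12.4 0.0
t 1.63 [417.6 160.2 244.2] [179.9  -0.   99.6] j [ 14. -17. 107.   0.  90.   5.] F [1.7 0.1 0.5] gap 85.5
```

jog_arm:
  targets:
    - [-0.51, -0.04, 0.06, 0, 0, 0, 0]
    - [-0.51, -0.04, 0.06, 0, 0, 0, 0]
    - [-0.51, -0.04, 0.06, 0, 0, 0, 0]
    - [-0.51, -0.04, 0.06, 0, 0, 0, 0]
    - [-0.51, -0.04, 0.06, 0, 0, 0, 0]

```text
time: 2.05
tool_pos: [435.8, -46.0, 219.8]
tcp_rot: [179.9, 0.0, 99.6]
ft_force: [1.2, -0.2, -0.6]
finger_gap: 85.4
```

```bash
python3 -c "
from h import *
go(463.5,-351.5,150,99.3)"
```

```text
delta [-0.3058, -0.0239, 0.0699] [0.0012, 0.0004, 0.0058]  rows t/rot: 7.5 0.0
t 2.05 [435.8 -46.  219.8] [179.9   0.   99.6] j [-13. -18. 111.   0.  88. -22.] F [ 1.2 -0.2 -0.6] gap 85.4
```

jog_arm:
  targets:
    - [-0.3, -0.024, 0.05, 0, 0, 0, 0]
    - [-0.3, -0.024, 0.05, 0, 0, 0, 0]
    - [-0.3, -0.024, 0.05, 0, 0, 0, 0]
    - [-0.3, -0.024, 0.05, 0, 0, 0, 0]
    - [-0.3, -0.024, 0.05, 0, 0, 0, 0]

```text
time: 2.47
tool_pos: [453.8, -251.1, 185.4]
tcp_rot: [180.0, 0.0, 99.6]
ft_force: [0.5, 0.7, 1.1]
finger_gap: 85.4
```

```bash
python3 -c "
from h import *
go(463.5,-351.5,150,99.3)"
```

```text
delta [-0.1006, -0.0073, 0.0355] [0.0007, 0.0006, 0.0053]  rows t/rot: 2.6 0.0
t 2.47 [ 453.8 -251.1  185.4] [180.    0.   99.6] j [-35.  -4. 102.   0.  82. -44.] F [0.5 0.7 1.1] gap 85.4
```

jog_arm:
  targets:
    - [-0.1, -0.007, 0.035, 0, 0, 0.005, 0]
    - [-0.1, -0.007, 0.035, 0, 0, 0.005, 0]
    - [-0.1, -0.007, 0.035, 0, 0, 0.005, 0]
    - [-0.1, -0.007, 0.035, 0, 0, 0.005, 0]

```text
time: 2.8
tool_pos: [462.3, -352.1, 147.8]
tcp_rot: [-179.9, -0.1, 99.1]
ft_force: [0.4, -0.4, -0.2]
finger_gap: 85.4
```

```bash
python3 -c "
from h import *
b=r.snapshot('top');a=r.snapshot('scene')
crop(b,'t5',300,200,380,250,8);crop(a,'s5',240,220,330,310,6)
go(463.5,-351.5,34,99.3)"
```

```text
delta [-0.0027, -0.0001, 0.1156] [-0.0009, -0.0015, -0.0011]  rows t/rot: 2.8 0.0
t 2.90 [ 463.3 -348.9  149.6] [-1.799e+02 -1.000e-01  9.920e+01] j [-42.   7.  94.   0.  79. -51.] F [-0.1 -0.3 -0.3] gap 85.4
```

View pics/s5.png

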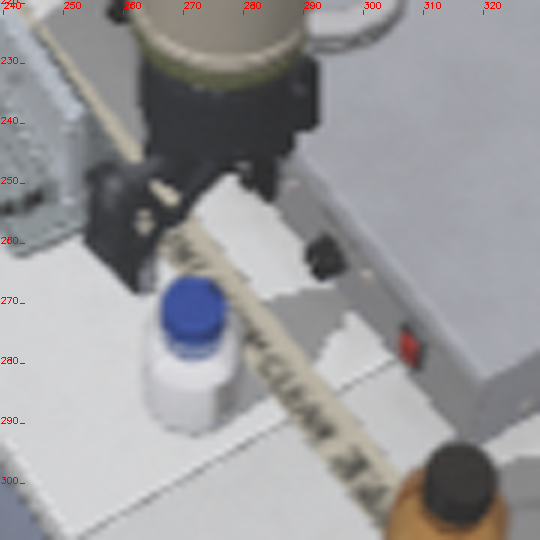

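jog_arm:
  targets:
    - [-0.002, 0, 0.04, 0, 0, 0, 0]
    - [-0.003, 0, 0.08, 0, 0, 0, 0]
    - [-0.003, 0, 0.105, 0, 0, 0, 0]
    - [-0.003, 0, 0.116, 0, 0, 0, 0]
    - [-0.003, 0, 0.116, 0, 0, 0, 0]

```text
time: 3.32
tool_pos: [462.9, -348.8, 31.8]
tcp_rot: [-179.8, -0.2, 99.4]
ft_force: [-0.4, 0.0, 0.6]
finger_gap: 85.4
```

```bash
python3 -c "
from h import *
go(463.5,-351.5,34,99.3)
a=r.snapshot('scene');b=r.snapshot('top')
crop(b,'t6',300,200,380,250,8);crop(a,'s6',240,220,330,310,6)
"
```

```text
delta [-0.0027, 0.0001, -0.0022] [-0.0031, -0.0042, 0.0019]  rows t/rot: 0.1 0.0
t 3.32 [ 462.9 -348.8   31.8] [-179.8   -0.2   99.4] j [-42.  15.  98.   0.  67. -51.] F [-0.4  0.   0.6] gap 85.4
```

View pics/s6.png

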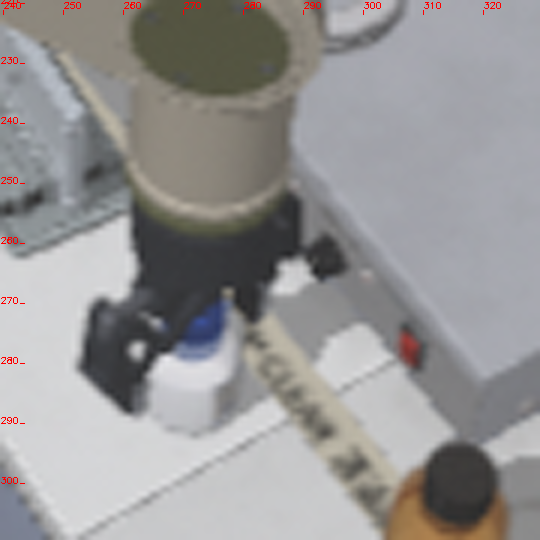

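Jaws straddle the bottle (cap at 272,273). Grip it.

jog_arm:
  targets:
    - [-0.003, 0, -0.002, 0, 0, 0, 0.6]
    - [-0.003, 0, -0.002, 0, 0, 0, 0.6]
    - [-0.003, 0, -0.002, 0, 0, 0, 0.6]
    - [-0.003, 0, -0.002, 0, 0, 0, 0.6]
    - [-0.003, 0, -0.002, 0, 0, 0, 0.6]
  newtons: 30

```text
time: 3.83
tool_pos: [466.5, -356.1, 39.6]
tcp_rot: [179.8, 0.2, 99.3]
ft_force: [-1.3, -0.4, 8.9]
finger_gap: 54.6
```

jog_arm:
  targets:
    - [0, 0, -0.002, 0, 0, 0, 0.6]
    - [0, 0, -0.04, 0, 0, 0, 0.6]
    - [0, 0, -0.08, 0, 0, 0, 0.6]
    - [0, 0, -0.12, 0, 0, 0, 0.6]
    - [0, 0, -0.16, 0, 0, 0, 0.6]
  newtons: 30

```text
time: 4.25
tool_pos: [464.4, -354.1, 198.4]
tcp_rot: [-180.0, -0.0, 99.3]
ft_force: [1.2, -1.2, -1.0]
finger_gap: 54.9
```

```bash
python3 -c "
from h import *
go(440,100,225,99.3)
a=r.snapshot('scene')
crop(a,'s7',240,200,330,310,6)
"
```

```text
delta [0.452, 0.0495, -0.0265] [-0.0002, -0.0003, 0.0005]  rows t/rot: 10.9 0.0
t 4.25 [ 464.4 -354.1  198.4] [-180.    -0.    99.3] j [-42.   6.  90.   0.  84. -52.] F [ 1.2 -1.2 -1. ] gap 54.9
```

View pics/s7.png

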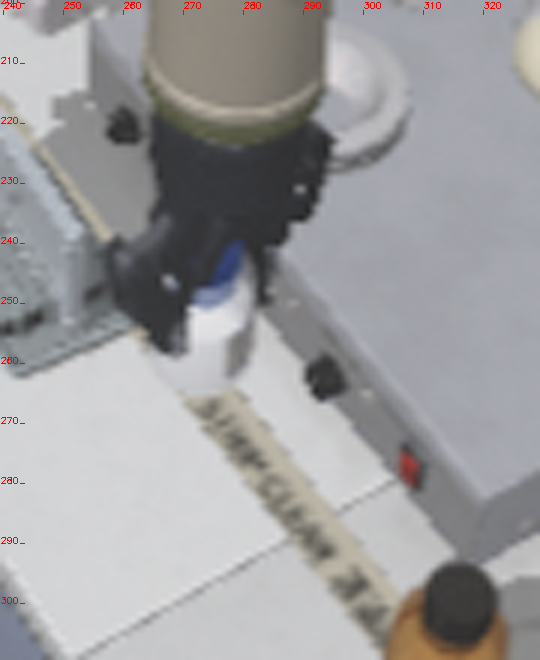

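jog_arm:
  targets:
    - [0.45, 0.05, -0.06, 0, 0, 0, 0.6]
    - [0.45, 0.05, -0.06, 0, 0, 0, 0.6]
    - [0.45, 0.05, -0.06, 0, 0, 0, 0.6]
    - [0.45, 0.05, -0.06, 0, 0, 0, 0.6]
    - [0.45, 0.05, -0.06, 0, 0, 0, 0.6]

```text
time: 4.72
tool_pos: [453.4, -146.6, 224.2]
tcp_rot: [180.0, 0.0, 99.3]
ft_force: [0.8, 1.0, -1.4]
finger_gap: 55.0
```

```bash
python3 -c "
from h import *
go(480,150,265,99.3)
"
```

```text
delta [0.2884, 0.0741, -0.0409] [0.0005, 0.0002, -0.0002]  rows t/rot: 7.2 0.0
t 4.72 [ 453.4 -146.6  224.2] [180.    0.   99.3] j [-24. -12. 105.   0.  87. -33.] F [ 0.8  1.  -1.4] gap 55.0
```

jog_arm:
  targets:
    - [0.29, 0.074, -0.041, 0, 0, 0, 0.6]
    - [0.29, 0.074, -0.041, 0, 0, 0, 0.6]
    - [0.29, 0.074, -0.041, 0, 0, 0, 0.6]
    - [0.29, 0.074, -0.041, 0, 0, 0, 0.6]
    - [0.29, 0.074, -0.041, 0, 0, 0, 0.6]

```text
time: 5.13
tool_pos: [471.6, 59.4, 252.8]
tcp_rot: [179.9, 0.0, 99.3]
ft_force: [1.4, -1.0, -1.4]
finger_gap: 55.1
```

```bash
python3 -c "
from h import *
go(637,236,265,99.3)
"
```

```text
delta [0.1474, 0.1918, -0.012] [0.0012, 0.0002, 0.0004]  rows t/rot: 5.8 0.0
t 5.13 [471.6  59.4 252.8] [179.9   0.   99.3] j [  1. -13. 103.   0.  90.  -8.] F [ 1.4 -1.  -1.4] gap 55.1
```

jog_arm:
  targets:
    - [0.147, 0.192, -0.012, 0, 0, 0, 0.6]
    - [0.147, 0.192, -0.012, 0, 0, 0, 0.6]
    - [0.147, 0.192, -0.012, 0, 0, 0, 0.6]
    - [0.147, 0.192, -0.012, 0, 0, 0, 0.6]
    - [0.147, 0.192, -0.012, 0, 0, 0, 0.6]

```text
time: 5.55
tool_pos: [615.4, 210.9, 262.5]
tcp_rot: [180.0, 0.0, 99.4]
ft_force: [1.6, -1.0, -1.2]
finger_gap: 54.9
```

```bash
python3 -c "
from h import *
go(637,236,200,99.3)
"
```

```text
delta [0.0212, 0.0254, 0.0625] [0.0004, 0.0001, 0.001]  rows t/rot: 1.7 0.0
t 5.55 [615.4 210.9 262.5] [180.    0.   99.4] j [14. 15. 74. -0. 91.  5.] F [ 1.6 -1.  -1.2] gap 54.9
```

jog_arm:
  targets:
    - [0.021, 0.025, 0, 0, 0, 0, 0.6]
    - [0.021, 0.025, 0.02, 0, 0, 0, 0.6]
    - [0.021, 0.025, 0.04, 0, 0, 0, 0.6]
    - [0.021, 0.025, 0.04, 0, 0, 0, 0.6]

```text
time: 5.88
tool_pos: [633.6, 233.8, 216.4]
tcp_rot: [-179.5, 0.1, 99.4]
ft_force: [-1.5, -0.7, -3.2]
finger_gap: 54.7
```

```bash
python3 -c "
from h import *
go(637,236,100,99.3)
a=r.snapshot('scene');b=r.snapshot('top')
crop(b,'t8',165,150,265,220,7);crop(a,'s8',190,90,280,200,6)
"
```

```text
delta [0.0017, 0.0047, 0.1163] [-0.0083, 0.001, 0.0015]  rows t/rot: 2.8 0.1
t 5.88 [633.6 233.8 216.4] [-1.795e+02  1.000e-01  9.940e+01] j [16. 20. 72. -0. 88.  7.] F [-1.5 -0.7 -3.2] gap 54.7
```

View pics/s8.png

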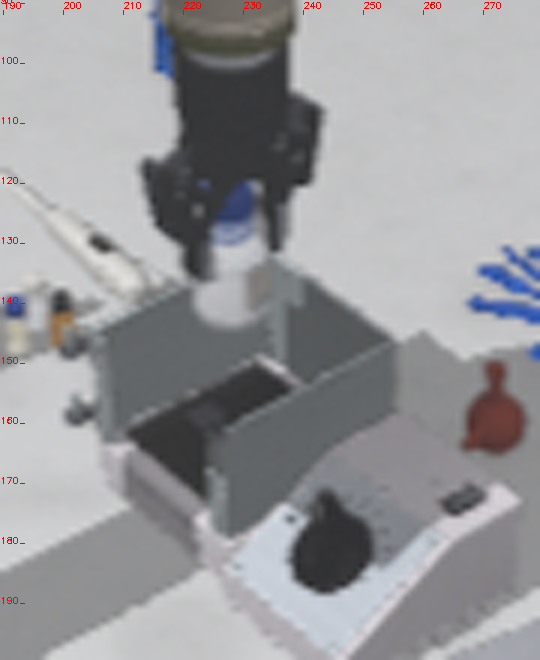

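View pics/t8.png

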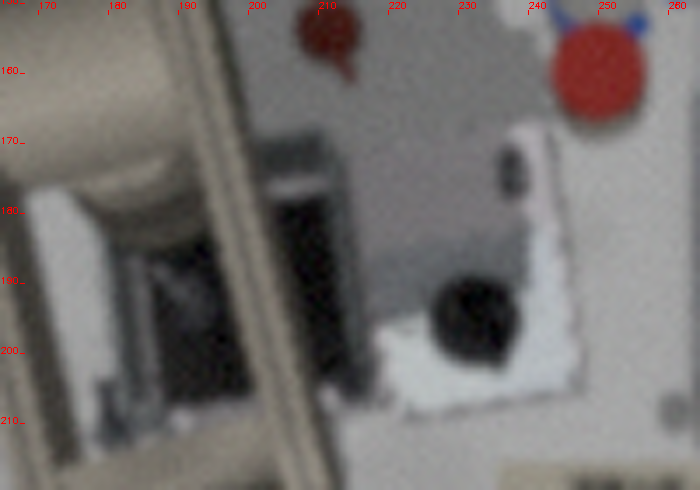

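jog_arm:
  targets:
    - [0.002, 0.003, 0.035, 0, 0, 0, 0.6]
    - [0.002, 0.004, 0.07, 0, 0, 0, 0.6]
    - [0.002, 0.004, 0.095, 0, 0, 0, 0.6]
    - [0.002, 0.004, 0.105, 0, 0, 0, 0.6]
    - [0.002, 0.004, 0.108, 0, 0, 0, 0.6]

```text
time: 6.4
tool_pos: [638.3, 235.8, 113.3]
tcp_rot: [-179.8, 0.0, 99.3]
ft_force: [0.0, 0.2, -1.4]
finger_gap: 54.9
```

```bash
python3 -c "
from h import *
go(637,236,94,99.3)
a=r.snapshot('scene')
crop(a,'s9',190,90,280,200,6)
"
```

```text
delta [0.0004, -0.0012, 0.0193] [-0.0027, 0.0003, 0.0002]  rows t/rot: 0.5 0.0
t 6.40 [638.3 235.8 113.3] [-179.8    0.    99.3] j [16. 24. 78. -0. 78.  7.] F [ 0.   0.2 -1.4] gap 54.9
```

View pics/s9.png

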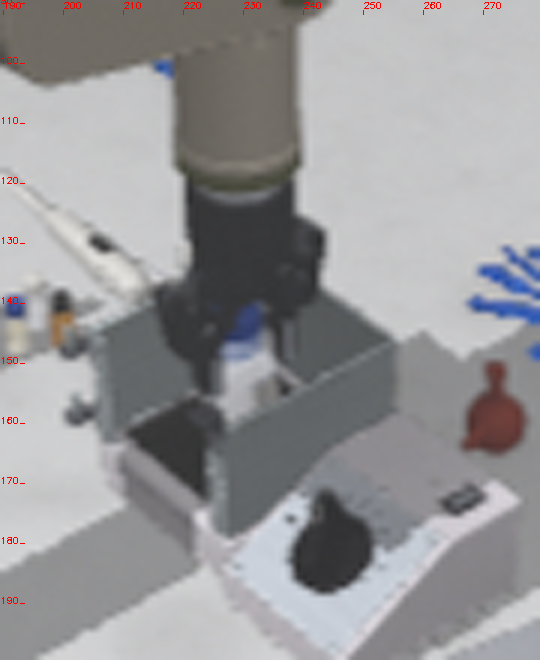

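Bottle is inside the chamber at about (231,155). Lower gently until contact.

jog_arm:
  targets:
    - [0, -0.001, 0.005, 0, 0, 0, 0.6]
    - [0, -0.001, 0.01, 0, 0, 0, 0.6]
    - [0, -0.001, 0.013, 0, 0, 0, 0.6]
    - [0, -0.001, 0.015, 0, 0, 0, 0.6]

```text
time: 6.78
tool_pos: [638.9, 236.5, 100.3]
tcp_rot: [179.9, -0.0, 99.3]
ft_force: [-0.2, 0.4, -2.3]
finger_gap: 54.9
```

jog_arm:
  targets:
    - [0, 0, 0.002, 0, 0, 0, 0.6]
    - [0, 0, 0.004, 0, 0, 0, 0.6]
    - [0, 0, 0.004, 0, 0, 0, 0.6]

```text
time: 7.03
tool_pos: [638.6, 236.5, 95.8]
tcp_rot: [180.0, -0.0, 99.3]
ft_force: [0.7, -0.8, -1.3]
finger_gap: 54.7
```

jog_arm:
  targets:
    - [0, 0, 0.002, 0, 0, 0, 0.6]
    - [0, 0, 0.004, 0, 0, 0, 0.6]
    - [0, 0, 0.004, 0, 0, 0, 0.6]

```text
time: 7.28
tool_pos: [638.8, 236.8, 95.6]
tcp_rot: [179.9, -0.0, 99.4]
ft_force: [-12.7, -3.3, 22.4]
finger_gap: 54.8
```

jog_arm:
  targets:
    - [0, 0, -0.003, 0, 0, 0, 0.35]
    - [0, 0, -0.003, 0, 0, 0, 0.15]
    - [0, 0, -0.003, 0, 0, 0, 0.1]
    - [0, 0, -0.003, 0, 0, 0, 0.1]

```text
time: 7.62
tool_pos: [638.3, 236.3, 94.1]
tcp_rot: [-180.0, 0.0, 99.3]
ft_force: [0.2, -0.8, -1.5]
finger_gap: 77.1
```

jog_arm:
  targets:
    - [0, 0, -0.02, 0, 0, 0, 0.1]
    - [0, 0, -0.06, 0, 0, 0, 0.1]
    - [0, 0, -0.1, 0, 0, 0, 0.1]
    - [0, 0, -0.14, 0, 0, 0, 0.1]
    - [0, 0, -0.15, 0, 0, 0, 0.1]

```text
time: 8.03
tool_pos: [641.1, 237.1, 253.2]
tcp_rot: [179.4, -0.1, 99.3]
ft_force: [1.5, 0.1, 2.0]
finger_gap: 77.0
```

```bash
python3 -c "
from h import *
go(500,40,230,86.5)
a=r.snapshot('scene')
crop(a,'s10',190,90,280,200,6)
"
```

```text
delta [-0.1716, -0.1715, 0.0211] [0.0106, -0.0025, 0.2241]  rows t/rot: 5.8 1.8
t 8.03 [641.1 237.1 253.2] [ 1.794e+02 -1.000e-01  9.930e+01] j [16. 19. 69.  0. 91.  7.] F [1.5 0.1 2. ] gap 77.0
```

View pics/s10.png

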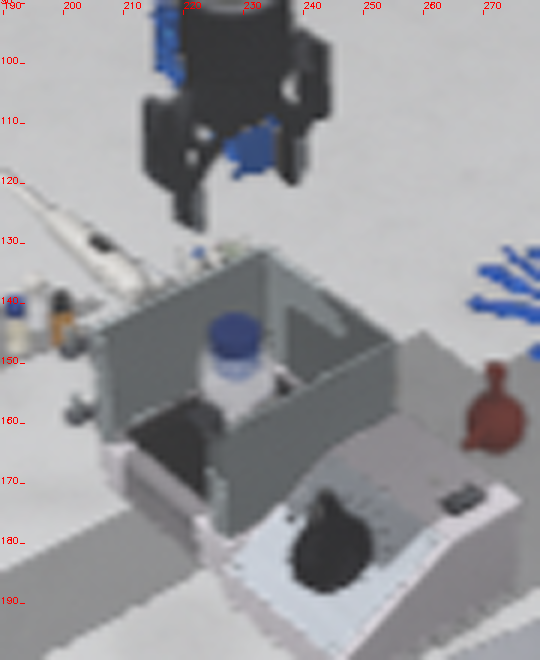

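```bash
python3 -c "
from h import *
a=r.snapshot('scene')
im=a['pixels'][130:165,215:245].astype(int);m=((im[...,2]>im[...,0]+40)&(im[...,2]>im[...,1]+25)).astype(np.uint8)
c=cv2.connectedComponentsWithStats(m);print(c[2],c[3]);i=1+np.argmax(c[2][1:,4]);p=c[3][i]+[215,130];print(onz(a,*p,148))
go(500,40,230,86.5)"
```

```text
[[  0   0  30  35 994]
 [  7   2   1   1   1]
 [ 10  12   8   9  54]
 [ 15  22   1   1   1]] [[14.54325956 17.06438632]
 [ 7.          2.        ]
 [13.83333333 16.        ]
 [15.         22.        ]]
[635.59869638 239.75982824 148.        ]
delta [-0.1715, -0.1708, 0.018] [0.008, -0.0018, 0.2241]  rows t/rot: 5.8 1.8
t 8.13 [640.6 236.9 249.6] [ 1.795e+02 -1.000e-01  9.930e+01] j [16. 20. 69. -0. 91.  7.] F [ 0.1 -0.4 -0.1] gap 76.6
```

jog_arm:
  targets:
    - [-0.172, -0.172, 0.021, 0.01, -0.002, 0.224, 0.1]
    - [-0.172, -0.172, 0.021, 0.01, -0.002, 0.224, 0.1]
    - [-0.172, -0.172, 0.021, 0.01, -0.002, 0.224, 0.1]
    - [-0.172, -0.172, 0.021, 0.01, -0.002, 0.224, 0.3]
    - [-0.172, -0.172, 0.021, 0.01, -0.002, 0.224, 0.5]

```text
time: 8.55
tool_pos: [515.2, 66.5, 224.0]
tcp_rot: [-179.3, 0.2, 86.5]
ft_force: [0.4, -0.7, 0.1]
finger_gap: 54.1
```

```bash
python3 -c "
from h import *
go(478.4,-136.8,165,86.5)"
```

```text
delta [-0.2049, -0.0237, 0.06] [-0.0126, 0.0035, 0.0005]  rows t/rot: 5.2 0.1
t 8.55 [515.2  66.5 224. ] [-179.3    0.2   86.5] j [ 2. -4. 98. -0. 87.  5.] F [ 0.4 -0.7  0.1] gap 54.1
```

jog_arm:
  targets:
    - [-0.205, -0.024, 0.06, -0.013, 0.003, 0, 0.5]
    - [-0.205, -0.024, 0.06, -0.013, 0.003, 0, 0.5]
    - [-0.205, -0.024, 0.06, -0.013, 0.003, 0, 0.5]
    - [-0.205, -0.024, 0.06, -0.013, 0.003, 0, 0.5]
    - [-0.205, -0.024, 0.06, -0.013, 0.003, 0, 0.5]

```text
time: 8.97
tool_pos: [479.8, -130.8, 167.1]
tcp_rot: [179.9, -0.0, 86.5]
ft_force: [0.1, 0.2, -0.3]
finger_gap: 42.9
```

```bash
python3 -c "
from h import *
go(478.4,-136.8,120,86.5)
"
```

```text
delta [-0.0061, -0.0011, 0.0471] [0.0016, -0.0005, 0.0003]  rows t/rot: 1.1 0.0
t 8.97 [ 479.8 -130.8  167.1] [179.9  -0.   86.5] j [-21.  -6. 106.   0.  80. -18.] F [ 0.1  0.2 -0.3] gap 42.9
```

jog_arm:
  targets:
    - [-0.006, -0.001, 0.03, 0.002, 0, 0, 0.5]
    - [-0.006, -0.001, 0.06, 0.002, 0, 0, 0.5]
    - [-0.006, -0.001, 0.08, 0.002, 0, 0, 0.5]
    - [-0.006, -0.001, 0.087, 0.002, 0, 0, 0.5]
    - [-0.006, -0.001, 0.087, 0.002, 0, 0, 0.5]

```text
time: 9.38
tool_pos: [477.7, -134.4, 78.7]
tcp_rot: [-179.7, -0.1, 86.5]
ft_force: [0.8, -0.2, 0.6]
finger_gap: 43.2
```

```bash
python3 -c "
from h import *
go(478.4,-136.8,80,86.5)
a=r.snapshot('scene');b=r.snapshot('top')
crop(a,'s11',210,170,290,270,7);crop(b,'t11',250,190,320,250,8)
"
```

```text
delta [-0.0024, 0.0008, -0.0013] [-0.0048, -0.0019, -0.0001]  rows t/rot: 0.1 0.0
t 9.38 [ 477.7 -134.4   78.7] [-1.797e+02 -1.000e-01  8.650e+01] j [-22.  -1. 110.   0.  71. -18.] F [ 0.8 -0.2  0.6] gap 43.2
```

View pics/s11.png

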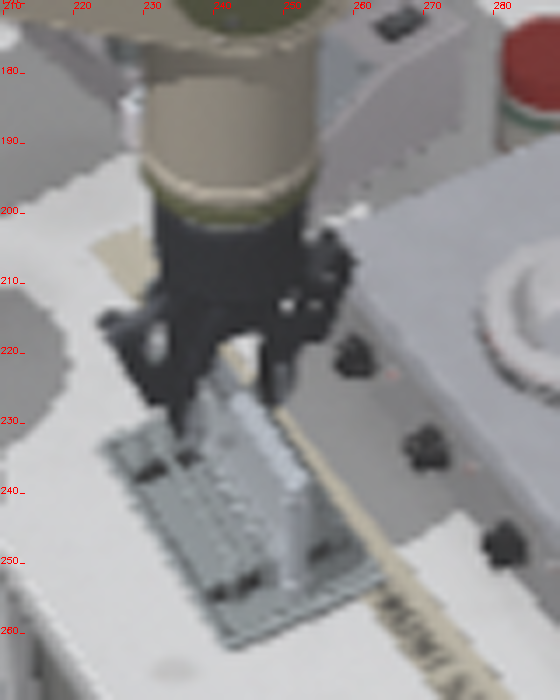

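jog_arm:
  targets:
    - [-0.002, 0.001, -0.001, 0, 0, 0, 0.75]
    - [-0.002, 0.001, -0.001, 0, 0, 0, 1]
    - [-0.002, 0.001, -0.001, 0, 0, 0, 1]
    - [-0.002, 0.001, -0.001, 0, 0, 0, 1]
    - [-0.002, 0.001, -0.001, 0, 0, 0, 1]
  newtons: 60

```text
time: 9.9
tool_pos: [482.0, -137.8, 85.1]
tcp_rot: [179.8, 0.1, 86.5]
ft_force: [-4.2, 0.0, 8.9]
finger_gap: 11.0
```

```bash
python3 -c "
from h import *
go(478.4,-136.8,80,86.5)
"
```

```text
delta [0.0008, -0.0037, 0.0051] [0.0029, 0.0012, 0.0003]  rows t/rot: 0.2 0.0
t 9.90 [ 482.  -137.8   85.1] [1.798e+02 1.000e-01 8.650e+01] j [-22.  -1. 110.  -0.  71. -18.] F [-4.2  0.   8.9] gap 11.0
```

jog_arm:
  targets:
    - [0, 0, 0, 0, 0, 0, 1]
    - [0, 0, 0, 0, 0, 0, 1]

```text
time: 10.07
tool_pos: [482.0, -137.8, 85.1]
tcp_rot: [179.8, 0.1, 86.5]
ft_force: [-4.4, 1.3, 7.5]
finger_gap: 11.0
```

```bash
python3 -c "
from h import *
a=r.snapshot('scene');b=r.snapshot('top')
go(478.4,-136.8,130,86.5)
"
```

```text
delta [0.0007, -0.0035, -0.0449] [0.0029, 0.0011, 0.0003]  rows t/rot: 1.1 0.0
t 10.17 [ 482.  -137.8   85.1] [1.798e+02 1.000e-01 8.650e+01] j [-22.  -1. 110.  -0.  71. -18.] F [-3.5 -0.7  7.7] gap 10.7
```

jog_arm:
  targets:
    - [0, 0, -0.025, 0, 0, 0, 1]
    - [0, 0, -0.06, 0, 0, 0, 1]
    - [0, 0, -0.1, 0, 0, 0, 1]
    - [0, 0, -0.13, 0, 0, 0, 1]
    - [0, 0, -0.15, 0, 0, 0, 1]

```text
time: 10.58
tool_pos: [482.5, -137.8, 238.2]
tcp_rot: [179.6, 0.1, 86.5]
ft_force: [0.5, -1.0, -2.2]
finger_gap: 10.8
```

```bash
python3 -c "
from h import *
a=r.snapshot('scene');b=r.snapshot('top')
crop(a,'s12',210,140,290,270,5);crop(b,'t12',250,190,320,250,8)
go(440,60,235,60)
"
```

```text
delta [0.1953, -0.0556, 0.0028] [0.0109, 0.0007, 0.4628]  rows t/rot: 4.9 3.7
t 10.68 [ 483.6 -138.3  239. ] [179.4   0.2  86.5] j [-22.  -9. 100.   0.  88. -18.] F [ 0.5 -0.1 -1.4] gap 10.7
```

View pics/s12.png

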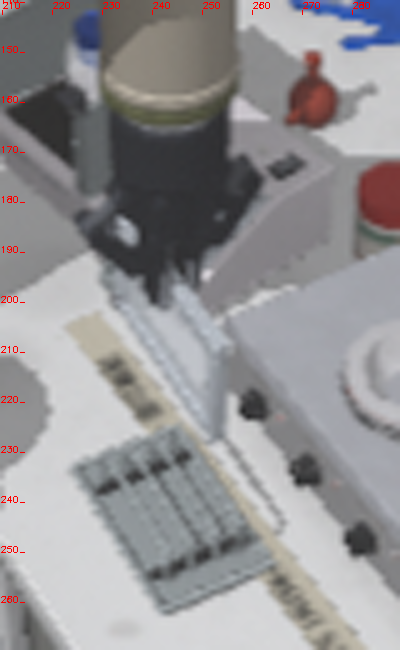

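```bash
python3 -c "
from h import *
go(440,235,190,54.3)
"
```

```text
delta [0.3701, -0.0667, 0.0471] [0.011, 0.0001, 0.5623]  rows t/rot: 9.1 4.5
t 10.68 [ 483.6 -138.3  239. ] [179.4   0.2  86.5] j [-22.  -9. 100.   0.  88. -18.] F [ 0.5 -0.1 -1.4] gap 10.7
```

jog_arm:
  targets:
    - [0.37, -0.067, 0.047, 0.008, 0, 0.562, 1]
    - [0.37, -0.067, 0.047, 0.008, 0, 0.562, 1]
    - [0.37, -0.067, 0.047, 0.008, 0, 0.562, 1]
    - [0.37, -0.067, 0.047, 0.008, 0, 0.562, 1]
    - [0.37, -0.067, 0.047, 0.008, 0, 0.562, 1]

```text
time: 11.1
tool_pos: [458.9, 47.0, 208.7]
tcp_rot: [-179.6, 0.1, 54.7]
ft_force: [0.7, -0.2, -2.4]
finger_gap: 10.5
```

```bash
python3 -c "
from h import *
go(440,235,190,54.3)
"
```

```text
delta [0.1425, -0.124, 0.0193] [-0.0073, 0.0023, 0.0066]  rows t/rot: 4.6 0.1
t 11.10 [458.9  47.  208.7] [-1.796e+02  1.000e-01  5.470e+01] j [ -1. -13. 108.   0.  86.  35.] F [ 0.7 -0.2 -2.4] gap 10.5
```

jog_arm:
  targets:
    - [0.142, -0.124, 0.019, -0.007, 0.002, 0.007, 1]
    - [0.142, -0.124, 0.019, -0.007, 0.002, 0.007, 1]
    - [0.142, -0.124, 0.019, -0.007, 0.002, 0.007, 1]
    - [0.142, -0.124, 0.019, -0.007, 0.002, 0.007, 1]
    - [0.142, -0.124, 0.019, -0.007, 0.002, 0.007, 1]

```text
time: 11.52
tool_pos: [437.7, 236.7, 189.9]
tcp_rot: [-179.9, 0.0, 54.7]
ft_force: [0.9, -0.2, -1.8]
finger_gap: 10.9
```

jog_arm:
  targets:
    - [0, 0, 0, 0, 0, 0, 1]
    - [0, 0, 0, 0, 0, 0, 1]

```text
time: 11.68
tool_pos: [438.4, 234.1, 190.1]
tcp_rot: [-180.0, 0.1, 54.8]
ft_force: [-0.4, 0.2, -2.0]
finger_gap: 10.6
```

```bash
python3 -c "
from h import *
go(440,235,190,54.3)
a=r.snapshot('scene');b=r.snapshot('top')
crop(a,'s13',160,110,240,210,7);crop(b,'t13',150,180,250,250,8)
"
```

```text
delta [0.0017, 0.0007, 0.0001] [-0.0004, 0.0017, 0.0088]  rows t/rot: 0.0 0.1
t 11.68 [438.4 234.1 190.1] [-1.80e+02  1.00e-01  5.48e+01] j [ 22.  -7. 104.  -0.  83.  57.] F [-0.4  0.2 -2. ] gap 10.6
```

View pics/s13.png

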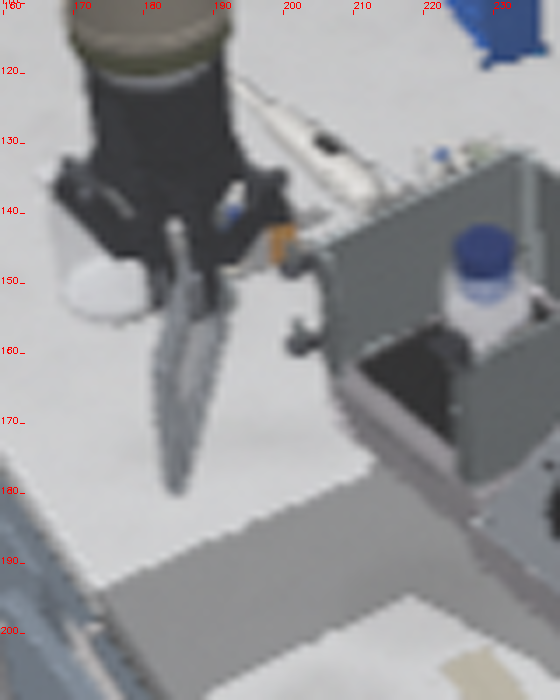

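View pics/t13.png

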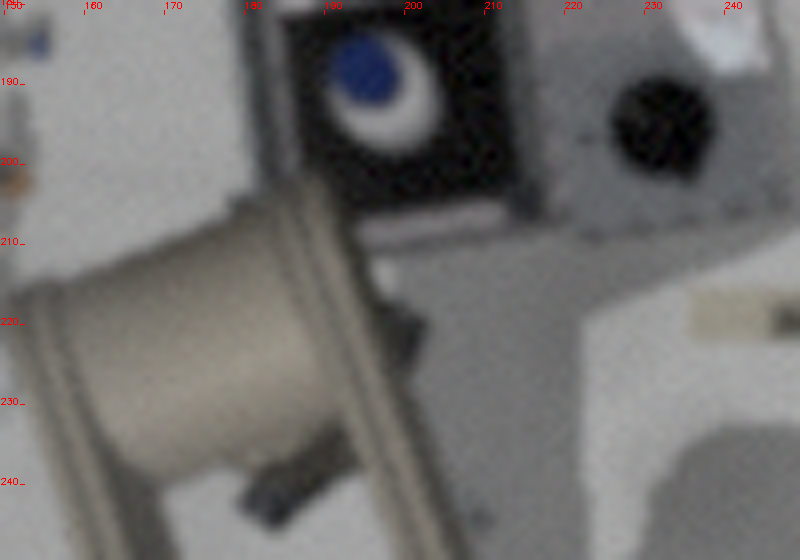

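```bash
python3 -c "
from h import *
go(412,275,175,24.3)
"
```

```text
delta [0.0189, -0.0469, 0.0158] [0.0005, 0.0008, 0.5294]  rows t/rot: 1.3 4.2
t 11.78 [439.3 232.5 190.8] [1.80e+02 1.00e-01 5.46e+01] j [ 22.  -7. 104.  -0.  83.  57.] F [-0.3 -0.5 -1.5] gap 10.3
```

jog_arm:
  targets:
    - [0.019, -0.047, 0.016, 0, 0, 0.12, 1]
    - [0.019, -0.047, 0.016, 0, 0, 0.24, 1]
    - [0.019, -0.047, 0.016, 0, 0, 0.36, 1]
    - [0.019, -0.047, 0.016, 0, 0, 0.47, 1]
    - [0.019, -0.047, 0.016, 0, 0, 0.529, 1]

```text
time: 12.2
tool_pos: [412.6, 274.6, 175.4]
tcp_rot: [180.0, -0.0, 23.9]
ft_force: [0.3, -1.1, -1.1]
finger_gap: 11.0
```

jog_arm:
  targets:
    - [0, 0, 0, 0, 0, 0, 1]
    - [0, 0, 0, 0, 0, 0, 1]
    - [0, 0, 0, 0, 0, 0, 1]

```text
time: 12.45
tool_pos: [412.8, 275.0, 175.7]
tcp_rot: [180.0, -0.1, 24.4]
ft_force: [-0.4, 0.5, -1.9]
finger_gap: 10.6
```

```bash
python3 -c "
from h import *
go(462.3,275,163,24.3)
a=r.snapshot('scene');b=r.snapshot('top')
crop(a,'s14',150,120,230,190,9);crop(b,'t14',150,180,250,250,8)
"
```

```text
delta [0.0451, 0.0204, 0.0127] [0.0005, -0.0009, 0.001]  rows t/rot: 1.2 0.0
t 12.45 [412.8 275.  175.7] [ 1.80e+02 -1.00e-01  2.44e+01] j [ 28.  -7. 106.  -0.  81.  93.] F [-0.4  0.5 -1.9] gap 10.6
```

View pics/s14.png

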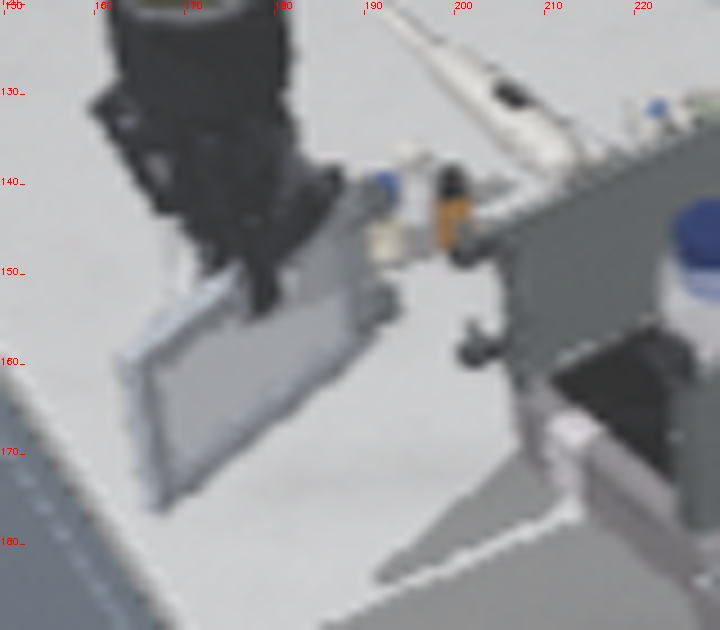

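View pics/t14.png

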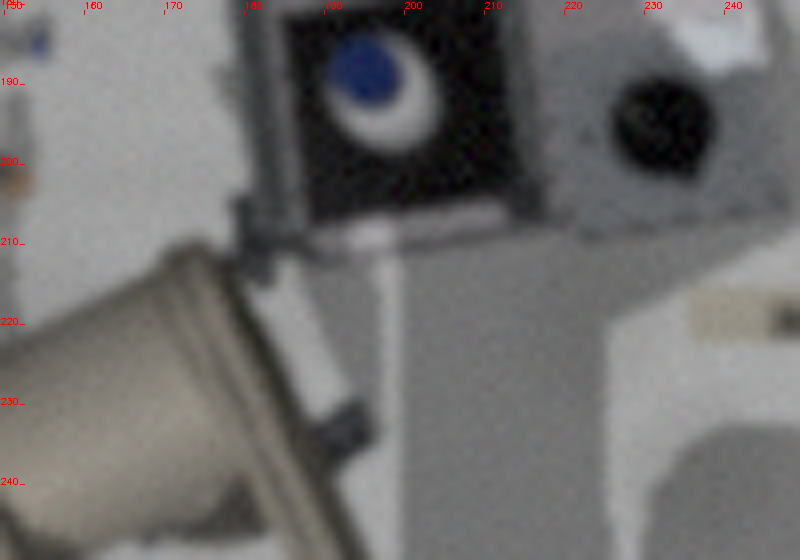

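```bash
python3 -c "
from h import *
a=r.snapshot('scene')
print(onz(a,191.7,153.2,117.7),onz(a,190.8,141.2,179.7))
crop(a,'s15',180,130,215,170,18)
for z in(117.7,179.7):print(proj(a,[493,311.3,z]))
"
```

```text
[492.75333707 311.59479653 117.7       ] [495.76308085 313.02160019 179.7       ]
[191.78228493 153.21890374]
[190.37653818 141.6242139 ]
```

View pics/s15.png

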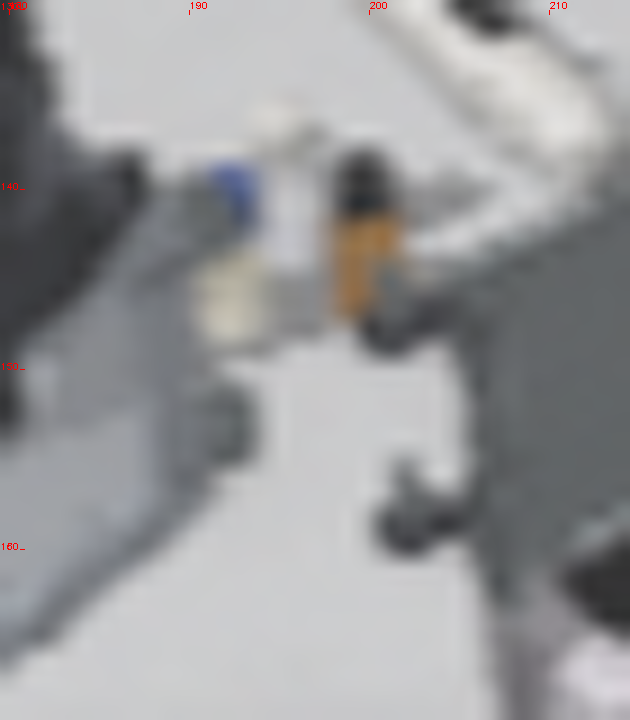

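```bash
python3 -c "
from h import *
go(459.6,277,163,24.3)
"
```

```text
delta [0.0434, 0.0179, 0.0128] [0.0004, -0.0009, 0.0006]  rows t/rot: 1.2 0.0
t 12.60 [412.6 275.4 175.7] [180.   -0.   24.3] j [ 28.  -7. 106.  -0.  81.  93.] F [ 0.4 -0.2 -1.5] gap 10.8
```

jog_arm:
  targets:
    - [0.005, 0.002, 0.013, 0, 0, 0, 1]
    - [0.015, 0.006, 0.013, 0, 0, 0, 1]
    - [0.027, 0.011, 0.013, 0, 0, 0, 1]
    - [0.037, 0.015, 0.013, 0, 0, 0, 1]
    - [0.043, 0.018, 0.013, 0, 0, 0, 1]

```text
time: 13.02
tool_pos: [460.0, 277.0, 162.7]
tcp_rot: [180.0, -0.1, 24.3]
ft_force: [-0.3, -0.3, -1.0]
finger_gap: 10.8
```

jog_arm:
  targets:
    - [0, 0, 0, 0, 0, 0, 1]
    - [0, 0, 0, 0, 0, 0, 1]

```text
time: 13.18
tool_pos: [458.9, 276.9, 162.6]
tcp_rot: [180.0, -0.0, 24.3]
ft_force: [-0.5, -0.8, -0.8]
finger_gap: 10.9
```

```bash
python3 -c "
from h import *
go(459.6,277,163,24.3)
a=r.snapshot('scene')
crop(a,'s16',180,130,215,170,18)
"
```

```text
delta [0.0006, 0.0002, -0.0004] [0.0003, -0.0002, 0.0001]  rows t/rot: 0.0 0.0
t 13.18 [458.9 276.9 162.6] [180.   -0.   24.3] j [ 26.   0. 100.  -0.  80.  91.] F [-0.5 -0.8 -0.8] gap 10.9
```

View pics/s16.png

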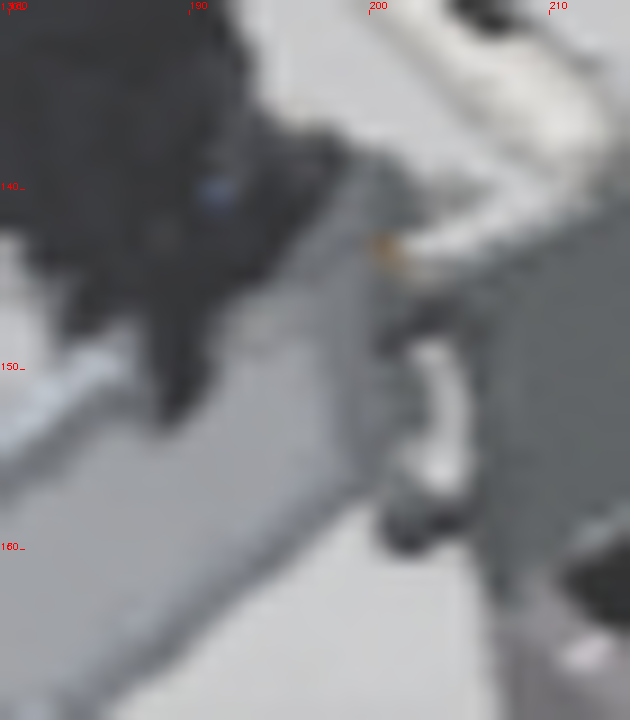

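jog_arm:
  targets:
    - [0.003, 0.001, 0, 0, 0, 0, 1]
    - [0.003, 0.001, 0.005, 0, 0, 0, 1]
    - [0.003, 0.001, 0.008, 0, 0, 0, 1]
    - [0.003, 0.001, 0.008, 0, 0, 0, 1]

```text
time: 13.57
tool_pos: [461.0, 277.2, 153.9]
tcp_rot: [180.0, 0.1, 24.3]
ft_force: [-3.5, -1.0, -1.8]
finger_gap: 10.9
```

```bash
python3 -c "
from h import *
go(462,277,155,24.3)
a=r.snapshot('scene')
crop(a,'s17',180,130,215,170,18)
"
```

```text
delta [0.0009, 0.0006, -0.0011] [0.0003, 0.0015, 0.0007]  rows t/rot: 0.0 0.0
t 13.57 [461.  277.2 153.9] [1.80e+02 1.00e-01 2.43e+01] j [ 26.   1. 100.  -0.  79.  91.] F [-3.5 -1.  -1.8] gap 10.9
```

View pics/s17.png

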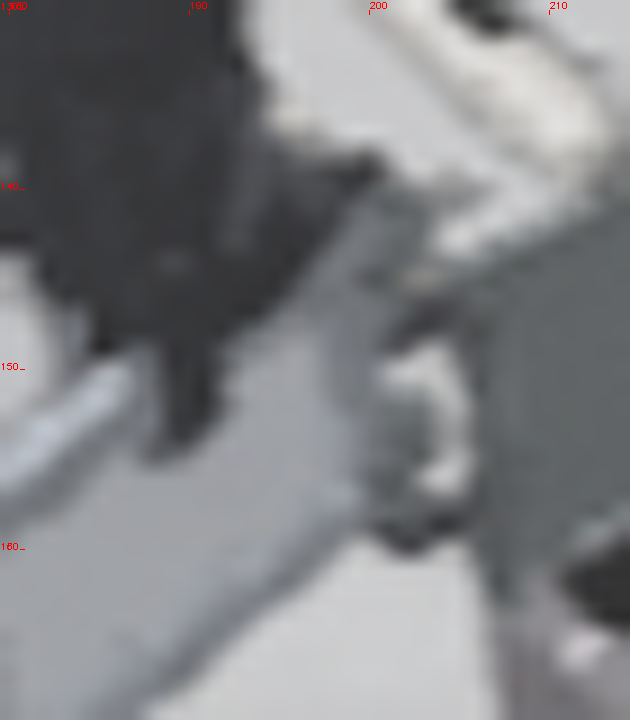

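jog_arm:
  targets:
    - [0, 0, 0.003, 0, 0, 0, 1]
    - [0, 0, 0.006, 0, 0, 0, 1]
    - [0, 0, 0.006, 0, 0, 0, 1]

```text
time: 13.87
tool_pos: [460.6, 276.9, 149.0]
tcp_rot: [180.0, 0.1, 24.3]
ft_force: [-11.0, -4.9, 4.8]
finger_gap: 10.1
```

```bash
python3 -c "
from h import *
print(r.sense()['wrist_torque'])
go(461,277,135,24.3)
"
```

```text
[-0.84365124  1.58729692 -0.02413037]
delta [0.0004, 0.0, 0.014] [0.0005, 0.0026, 0.0006]  rows t/rot: 0.3 0.0
t 13.87 [460.6 276.9 149. ] [1.80e+02 1.00e-01 2.43e+01] j [ 26.   1. 101.  -0.  78.  91.] F [-11.   -4.9   4.8] gap 10.1
```

jog_arm:
  targets:
    - [-0.002, 0, 0, 0, 0, 0, 1]
    - [-0.004, 0, 0, 0, 0, 0, 1]
    - [-0.004, 0, 0, 0, 0, 0, 1]

```text
time: 14.12
tool_pos: [458.7, 275.9, 149.0]
tcp_rot: [180.0, -0.1, 24.3]
ft_force: [-0.6, -0.2, -1.5]
finger_gap: 10.8
```

```bash
python3 -c "
from h import *
print(r.sense()['wrist_torque'])
go(461,277,135,24.3)
"
```

```text
[-0.00834757  0.05005785 -0.01014179]
delta [0.0026, -0.0, 0.014] [0.0003, -0.0019, 0.0003]  rows t/rot: 0.3 0.0
t 14.12 [458.7 275.9 149. ] [ 1.80e+02 -1.00e-01  2.43e+01] j [ 26.   0. 101.  -0.  78.  91.] F [-0.6 -0.2 -1.5] gap 10.8
```

jog_arm:
  targets:
    - [0, 0, 0.003, 0, 0, 0, 1]
    - [0, 0, 0.006, 0, 0, 0, 1]
    - [0, 0, 0.006, 0, 0, 0, 1]

```text
time: 14.37
tool_pos: [458.3, 275.6, 141.9]
tcp_rot: [180.0, 0.0, 24.3]
ft_force: [-0.2, 0.3, -2.1]
finger_gap: 10.8
```

```bash
python3 -c "
from h import *
print(r.sense()['wrist_torque'])
go(461,277,135,24.3)
a=r.snapshot('scene')
crop(a,'s18',180,130,215,170,18)
"
```

```text
[ 0.00510847 -0.00500675  0.03333225]
delta [0.003, -0.0002, 0.0069] [0.0004, 0.0001, 0.0001]  rows t/rot: 0.2 0.0
t 14.37 [458.3 275.6 141.9] [180.    0.   24.3] j [ 26.   1. 102.  -0.  77.  91.] F [-0.2  0.3 -2.1] gap 10.8
```

View pics/s18.png

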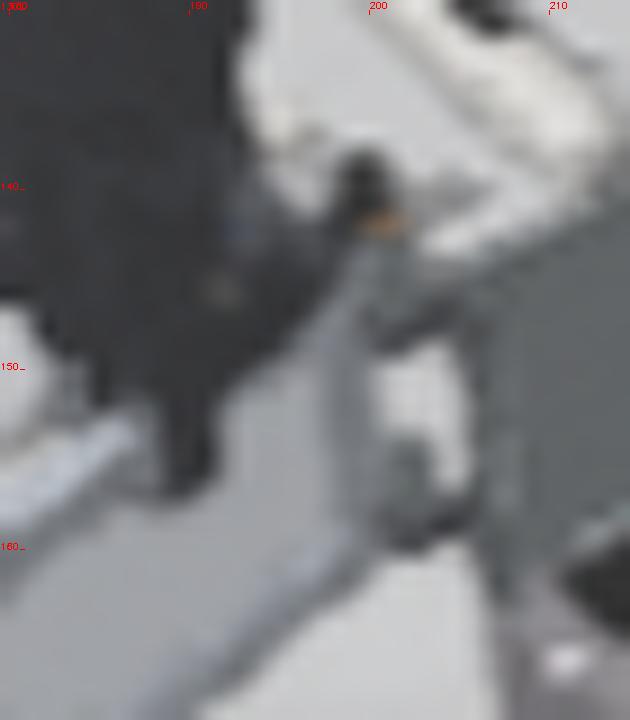

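jog_arm:
  targets:
    - [0, 0, 0.003, 0, 0, 0, 1]
    - [0, 0, 0.006, 0, 0, 0, 1]
    - [0, 0, 0.007, 0, 0, 0, 1]
    - [0, 0, 0.007, 0, 0, 0, 1]

```text
time: 14.75
tool_pos: [458.4, 275.7, 135.3]
tcp_rot: [180.0, -0.0, 24.3]
ft_force: [0.6, -0.4, -1.2]
finger_gap: 10.8
```

```bash
python3 -c "
from h import *
print(r.sense()['wrist_torque'])
go(461,277,135,24.3)
"
```

```text
[-0.01031453 -0.00456098  0.04773732]
delta [0.0029, -0.0002, 0.0003] [0.0004, -0.0003, 0.0001]  rows t/rot: 0.1 0.0
t 14.75 [458.4 275.7 135.3] [180.   -0.   24.3] j [ 26.   1. 102.  -0.  77.  91.] F [ 0.6 -0.4 -1.2] gap 10.8
```

Still free; continue down to feel the lugs.

jog_arm:
  targets:
    - [0, 0, 0.002, 0, 0, 0, 1]
    - [0, 0, 0.004, 0, 0, 0, 1]
    - [0, 0, 0.004, 0, 0, 0, 1]

```text
time: 15.0
tool_pos: [458.7, 275.9, 133.3]
tcp_rot: [180.0, -0.1, 24.3]
ft_force: [-8.0, -3.5, 10.9]
finger_gap: 10.7
```

```bash
python3 -c "
from h import *
print(r.sense()['wrist_torque'])
go(461,277,135,24.3)
a=r.snapshot('scene')
crop(a,'s19',180,130,215,170,18)
"
```

```text
[-0.4655065   0.78644472 -0.0693169 ]
delta [0.0026, -0.0001, -0.0017] [0.0004, -0.0013, 0.0002]  rows t/rot: 0.1 0.0
t 15.00 [458.7 275.9 133.3] [ 1.80e+02 -1.00e-01  2.43e+01] j [ 26.   1. 102.  -0.  76.  91.] F [-8.  -3.5 10.9] gap 10.7
```

View pics/s19.png

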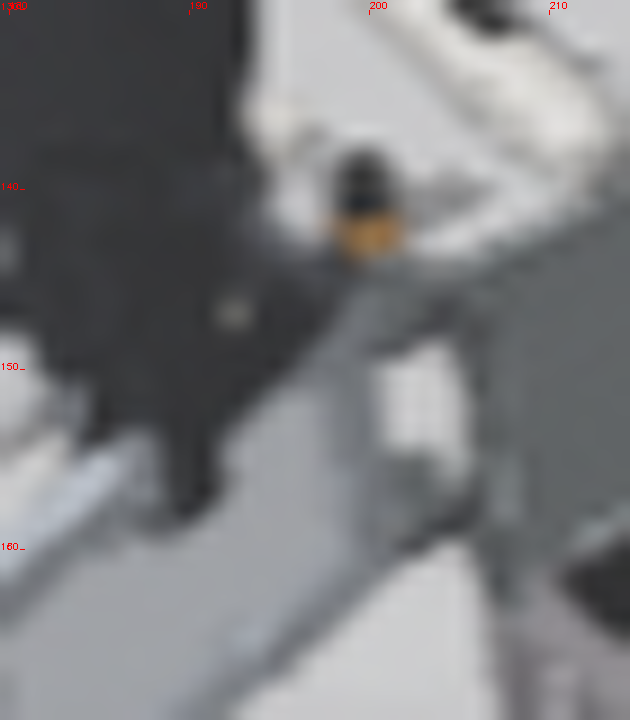

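jog_arm:
  targets:
    - [-0.003, 0, -0.003, 0, 0, 0, 1]
    - [-0.006, 0, -0.003, 0, 0, 0, 1]
    - [-0.006, 0, -0.003, 0, 0, 0, 1]

```text
time: 15.3
tool_pos: [457.0, 275.1, 135.9]
tcp_rot: [-180.0, -0.7, 24.3]
ft_force: [20.4, 11.1, -12.9]
finger_gap: 10.8
```

```bash
python3 -c "
from h import *
print(r.sense()['wrist_torque'])
go(458.7,275.9,134,24.3)
"
```

```text
[ 1.47408135 -3.00386526  0.15112691]
delta [0.0018, -0.0, 0.0019] [-0.0, -0.0116, -0.0]  rows t/rot: 0.1 0.1
t 15.30 [457.  275.1 135.9] [-180.    -0.7   24.3] j [ 26.   0. 103.  -0.  76.  91.] F [ 20.4  11.1 -12.9] gap 10.8
```

jog_arm:
  targets:
    - [0.004, 0, 0.001, 0, 0, 0, 1]
    - [0.005, 0, 0.002, 0, 0, 0, 1]
    - [0.005, 0, 0.002, 0, 0, 0, 1]

```text
time: 15.55
tool_pos: [458.1, 275.6, 133.4]
tcp_rot: [180.0, -0.1, 24.3]
ft_force: [-1.0, -0.3, 4.5]
finger_gap: 10.5
```

```bash
python3 -c "
from h import *
go(458.3,275.6,134,24.3)
"
```

```text
delta [0.0002, 0.0001, -0.0006] [0.0004, -0.0018, 0.0001]  rows t/rot: 0.0 0.0
t 15.55 [458.1 275.6 133.4] [ 1.80e+02 -1.00e-01  2.43e+01] j [ 26.   1. 102.  -0.  76.  91.] F [-1.  -0.3  4.5] gap 10.5
```

jog_arm:
  targets:
    - [0, 0, 0, 0, 0, 0, 0.78]
    - [0, 0, 0, 0, 0, 0, 0.76]
    - [0, 0, 0, 0, 0, 0, 0.76]

```text
time: 15.8
tool_pos: [457.4, 275.2, 132.5]
tcp_rot: [180.0, -0.0, 24.3]
ft_force: [0.9, 0.1, -0.3]
finger_gap: 20.3
```

```bash
python3 -c "
from h import *
go(458.3,275.6,134,24.3)
a=r.snapshot('scene')
crop(a,'s20',150,120,230,190,9)
"
```

```text
delta [0.001, 0.0, -0.0015] [0.0004, -0.0002, 0.0001]  rows t/rot: 0.0 0.0
t 15.80 [457.4 275.2 132.5] [180.   -0.   24.3] j [ 26.   1. 102.  -0.  76.  91.] F [ 0.9  0.1 -0.3] gap 20.3
```

View pics/s20.png

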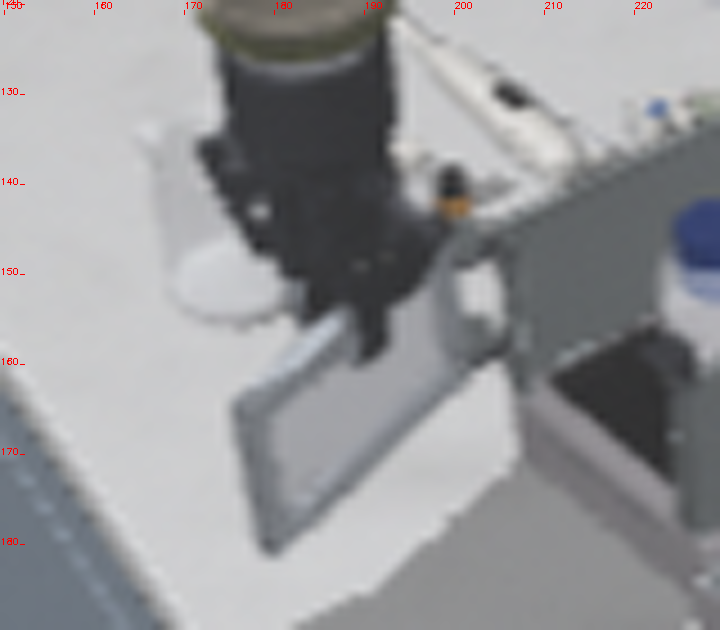

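jog_arm:
  targets:
    - [0.001, 0.009, 0, 0, 0, -0.105, 0.76]
    - [0.002, 0.018, 0, 0, 0, -0.21, 0.76]
    - [0.004, 0.027, 0, 0, 0, -0.314, 0.76]
    - [0.008, 0.036, 0, 0, 0, -0.42, 0.76]
    - [0.012, 0.044, 0, 0, 0, -0.524, 0.76]

```text
time: 16.27
tool_pos: [486.7, 239.7, 132.5]
tcp_rot: [180.0, -0.0, 54.6]
ft_force: [-0.1, 0.0, -0.8]
finger_gap: 20.4
```

```bash
python3 -c "
from h import *
H=np.array([457.4+.911*88,275.2+.4115*88]);print(H)
y=np.radians(54.3+25)
go(*(H-88*np.array([np.cos(y),np.sin(y)])),133,np.degrees(y))
a=r.snapshot('scene')
crop(a,'s21',150,120,250,200,7)
"
```

```text
[537.568 311.412]
delta [0.0079, 0.0367, -0.0005] [0.0005, 0.0001, -0.4305]  rows t/rot: 0.9 3.4
t 16.27 [486.7 239.7 132.5] [180.   -0.   54.6] j [ 21.   3. 101.  -0.  76.  56.] F [-0.1  0.  -0.8] gap 20.4
```

View pics/s21.png

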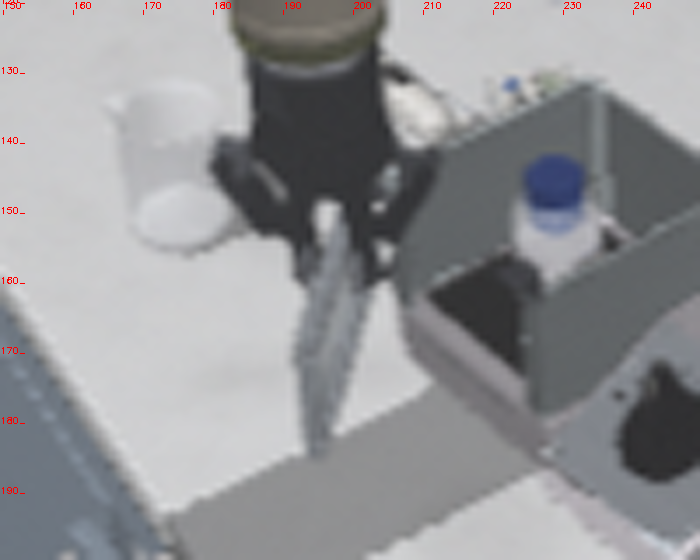

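jog_arm:
  targets:
    - [0, 0.008, 0, 0, 0, -0.087, 0.76]
    - [0.001, 0.015, 0, 0, 0, -0.175, 0.76]
    - [0.003, 0.023, 0, 0, 0, -0.262, 0.76]
    - [0.005, 0.03, 0, 0, 0, -0.349, 0.76]
    - [0.008, 0.037, 0, 0, 0, -0.436, 0.76]

```text
time: 16.73
tool_pos: [521.3, 225.0, 132.5]
tcp_rot: [180.0, 0.0, 79.4]
ft_force: [0.0, 0.6, 0.9]
finger_gap: 20.5
```

```bash
python3 -c "
from h import *
H=np.array([537.6,311.4])
y=np.radians(99.3)
go(*(H-88*np.array([np.cos(y),np.sin(y)])),133,np.degrees(y))
a=r.snapshot('scene')
crop(a,'s22',150,120,250,200,7)
"
```

```text
delta [0.0052, 0.0301, -0.0005] [0.0002, 0.0002, -0.3474]  rows t/rot: 0.7 2.8
t 16.73 [521.3 225.  132.5] [180.    0.   79.4] j [18.  6. 97. -0. 77. 29.] F [0.  0.6 0.9] gap 20.5
```

View pics/s22.png

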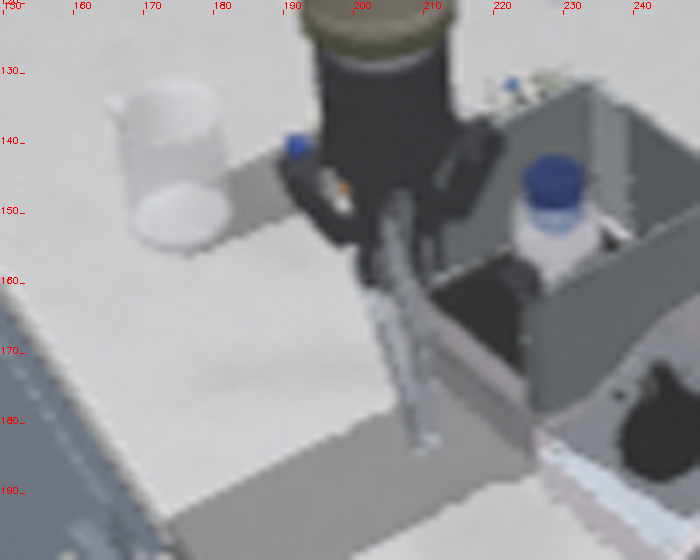

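jog_arm:
  targets:
    - [0, 0.008, 0, 0, 0, -0.087, 0.76]
    - [0.001, 0.015, 0, 0, 0, -0.175, 0.76]
    - [0.003, 0.023, 0, 0, 0, -0.262, 0.76]
    - [0.005, 0.03, 0, 0, 0, -0.347, 0.76]
    - [0.005, 0.032, 0, 0, 0, -0.347, 0.76]

```text
time: 17.2
tool_pos: [554.1, 224.3, 132.7]
tcp_rot: [180.0, 0.0, 99.2]
ft_force: [0.5, -0.5, 0.3]
finger_gap: 20.3
```

```bash
python3 -c "
from h import *
H=np.array([537.6,311.4])
y=np.radians(99.3)
go(*(H-88*np.array([np.cos(y),np.sin(y)])),133,np.degrees(y))
a=r.snapshot('scene')
crop(a,'s23',180,120,260,200,9)
"
```

```text
delta [0.0006, -0.0022, -0.0003] [0.0008, 0.0001, -0.0018]  rows t/rot: 0.1 0.0
t 17.20 [554.1 224.3 132.7] [180.    0.   99.2] j [17. 11. 92. -0. 77.  8.] F [ 0.5 -0.5  0.3] gap 20.3
```

View pics/s23.png

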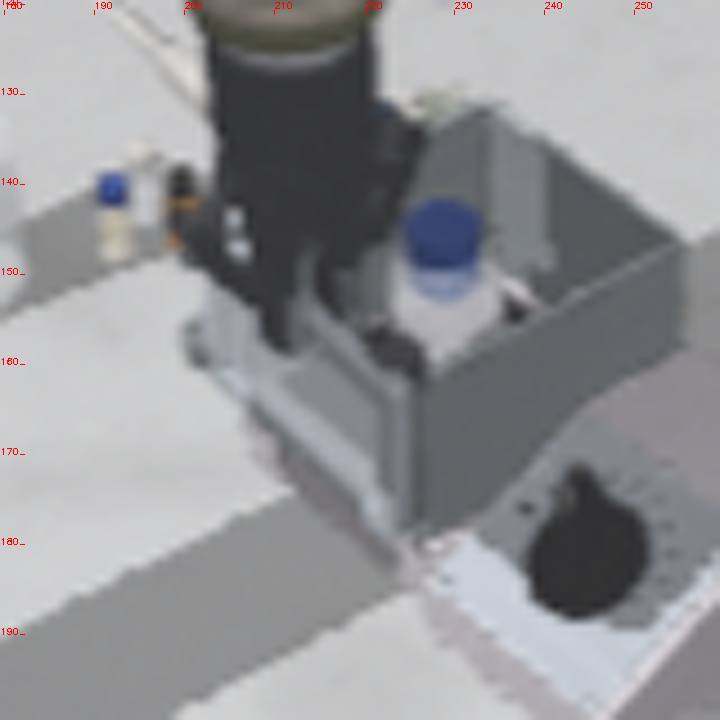

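jog_arm:
  targets:
    - [0, 0.002, 0, 0, 0, 0, 0.76]
    - [0, 0.004, 0, 0, 0, 0, 0.76]
    - [0, 0.006, 0, 0, 0, 0, 0.76]
    - [0, 0.006, 0, 0, 0, 0, 0.76]

```text
time: 17.58
tool_pos: [559.1, 225.1, 132.4]
tcp_rot: [-180.0, 0.0, 99.1]
ft_force: [-2.8, -0.0, 0.4]
finger_gap: 20.6
```

```bash
python3 -c "
from h import *
go(554,224,133,99.3)
"
```

```text
delta [-0.0003, -0.0052, -0.0006] [-0.0007, 0.0001, -0.0032]  rows t/rot: 0.1 0.0
t 17.58 [559.1 225.1 132.4] [-180.     0.    99.1] j [17. 12. 91. -0. 77.  8.] F [-2.8 -0.   0.4] gap 20.6
```

Contact starting; push slightly more.

jog_arm:
  targets:
    - [0, 0.002, 0, 0, 0, 0, 0.76]
    - [0, 0.004, 0, 0, 0, 0, 0.76]
    - [0, 0.004, 0, 0, 0, 0, 0.76]

```text
time: 17.83
tool_pos: [559.3, 225.2, 132.3]
tcp_rot: [-179.5, 0.0, 99.2]
ft_force: [-24.7, -4.8, 14.4]
finger_gap: 20.9
```

```bash
python3 -c "
from h import *
go(556,224,133,99.3)
a=r.snapshot('scene')
crop(a,'s24',180,120,260,200,9)
"
```

```text
delta [-0.0006, -0.0034, -0.0007] [-0.0093, 0.0008, -0.0021]  rows t/rot: 0.1 0.1
t 17.83 [559.3 225.2 132.3] [-179.5    0.    99.2] j [17. 12. 91.  0. 78.  8.] F [-24.7  -4.8  14.4] gap 20.9
```

View pics/s24.png

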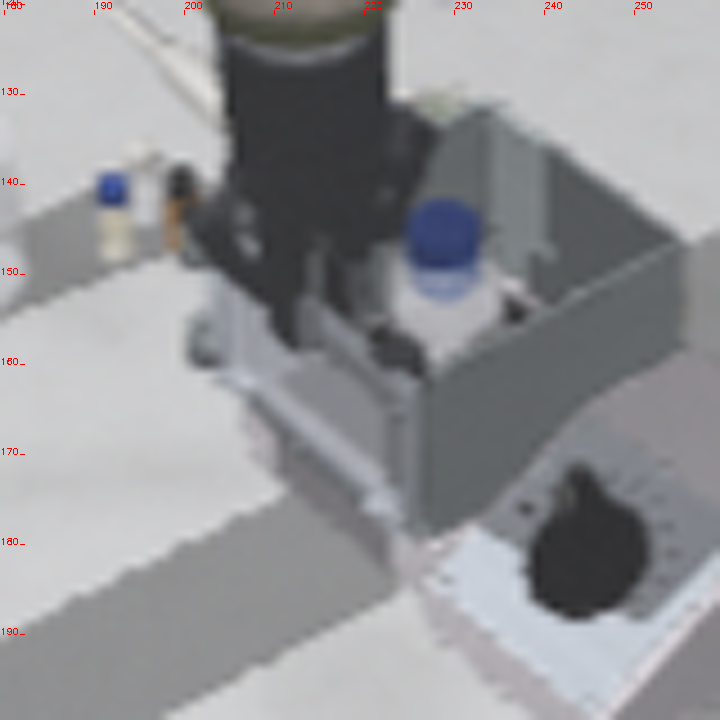

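jog_arm:
  targets:
    - [0, -0.005, 0, 0, 0, 0, 0.76]
    - [0, -0.008, 0, 0, 0, 0, 0.65]
    - [0, -0.008, 0, 0, 0, 0, 0.65]

```text
time: 18.13
tool_pos: [555.7, 224.5, 133.0]
tcp_rot: [179.9, 0.0, 99.2]
ft_force: [0.9, -0.1, 0.1]
finger_gap: 29.6
```

jog_arm:
  targets:
    - [0, 0, -0.02, 0, 0, 0, 0.65]
    - [0, 0, -0.05, 0, 0, 0, 0.65]
    - [0, 0, -0.09, 0, 0, 0, 0.5]
    - [0, 0, -0.12, 0, 0, 0, 0.5]
    - [0, 0, -0.12, 0, 0, 0, 0.5]

```text
time: 18.55
tool_pos: [559.4, 225.5, 262.0]
tcp_rot: [179.2, -0.1, 99.2]
ft_force: [0.6, -0.1, 1.0]
finger_gap: 42.8
```

```bash
python3 -c "
from h import *
go(556,224,253,99.3)
a=r.snapshot('scene');b=r.snapshot('top')
crop(a,'s25',190,110,270,200,8);crop(b,'t25',170,160,260,220,8)
"
```

```text
delta [-0.0009, -0.0037, 0.009] [0.0143, -0.0016, -0.0023]  rows t/rot: 0.2 0.1
t 18.55 [559.4 225.5 262. ] [ 1.792e+02 -1.000e-01  9.920e+01] j [17.  7. 83. -0. 90.  8.] F [ 0.6 -0.1  1. ] gap 42.8
```

View pics/s25.png

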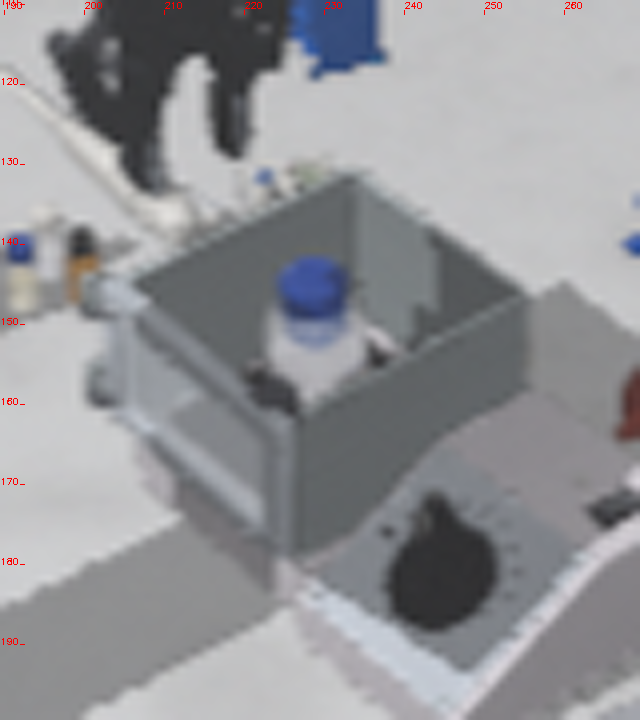

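View pics/t25.png

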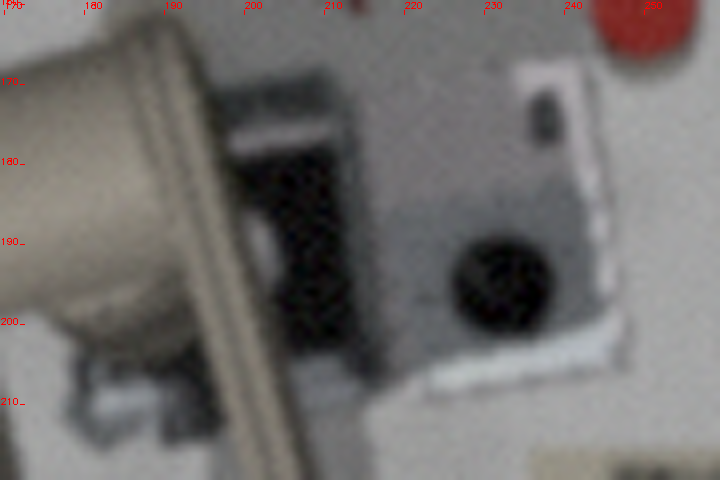

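```bash
python3 -c "
from h import *
a=r.snapshot('scene');b=r.snapshot('top')
print(tri(a,(244.75,181.5),b,(232.4,195.1)))
yaw=np.radians(9.3);Z=R.from_euler('z',9.3,degrees=True)
n=Z.apply([-np.sin(np.radians(28)),0,np.cos(np.radians(28))]);e=Z.apply([np.cos(np.radians(28)),0,np.sin(np.radians(28))]);l=Z.apply([0,1,0])
print(n,e,l)
c=np.array([621,86.,70])
for t in np.radians(np.arange(0,360,45)):
    p=c+32*(np.cos(t)*e+np.sin(t)*l);print(proj(a,p).round(1),proj(b,p).round(1))
for st in(1,2,3):
    d=np.cos(np.radians(20*st))*l+np.sin(np.radians(20*st))*e
    for s in(31,-31): print(st,s,proj(a,c+32*n+s*d).round(1),proj(b,c+32*n+s*d).round(1))
crop(a,'s26',230,160,262,195,18);crop(b,'t26',218,180,248,210,20)
"
```

```text
(array([623.30122196,  87.09053726,  69.6243084 ]), np.float64(0.3758456017461539))
[-0.4633007  -0.0758684   0.88294759] [0.87134188 0.1426877  0.46947156] [-0.16160382  0.98685572  0.        ]
[249.6 176.1] [231.5 188.9]
[244.6 175. ] [226.8 191.7]
[239.5 177.8] [225.6 196.8]
[237.3 182.9] [228.5 201.1]
[239.3 187.4] [233.8 202.3]
[244.3 188.7] [238.3 199.5]
[249.5 185.8] [239.6 194.5]
[251.7 180.6] [236.8 190.1]
1 31 [238.9 172.8] [225.8 196.5]
1 -31 [244.5 184. ] [239.6 198.9]
2 31 [241.2 171.8] [226.7 194.3]
2 -31 [242.1 185. ] [238.7 201. ]
3 31 [243.6 171.6] [228.3 192.5]
3 -31 [239.7 185.2] [237.1 202.8]
```

View pics/s26.png

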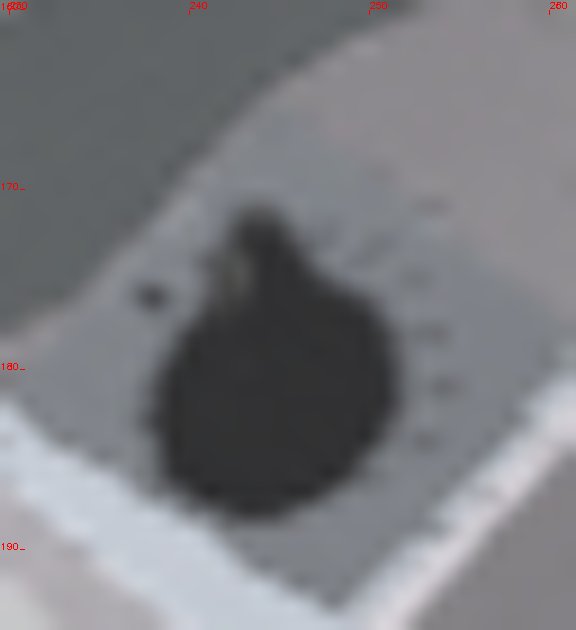

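View pics/t26.png

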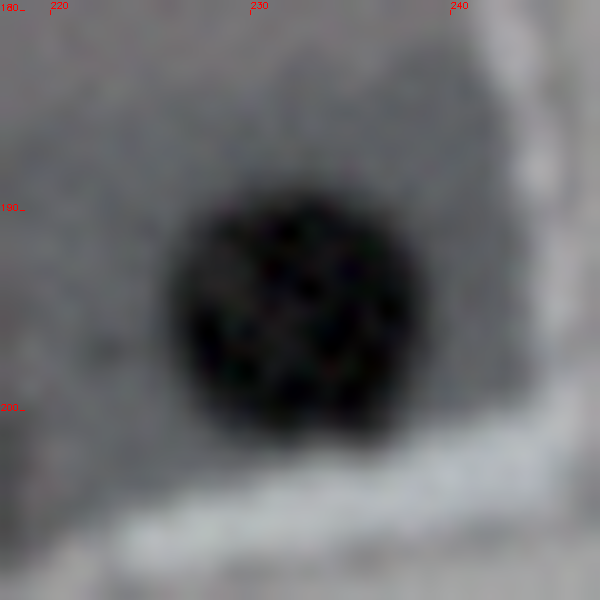

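```bash
cat >> h.py <<'E'
Zs=R.from_euler('z',9.3,degrees=True);s28,c28=np.sin(np.radians(28)),np.cos(np.radians(28))
n=Zs.apply([-s28,0,c28]);e=Zs.apply([c28,0,s28]);l=Zs.apply([0,1,0]);G=np.array([611.8,84.8,90.3])
def sel(h,ang):
    a=np.radians(ang);d=np.cos(a)*l+np.sin(a)*e
    go(*(G+h*n),0,Rt=R.from_matrix(np.stack([d,np.cross(-n,d),-n],1)))
E
python3 -c "
from h import *
sel(120,60)"
```

```text
delta [-0.1468, -0.023, 0.0556] [-0.4424, 0.2564, 1.0235]  rows t/rot: 3.8 9.2
t 18.75 [555.5 224.3 251.8] [-180.     0.    99.2] j [17.  7. 84. -0. 89.  8.] F [-1.  -0.1 -0.7] gap 42.6
```

jog_arm:
  targets:
    - [-0.147, -0.023, 0.02, -0.442, 0.256, 1.024, 0.5]
    - [-0.147, -0.023, 0.02, -0.442, 0.256, 1.024, 0.5]
    - [-0.147, -0.023, 0.02, -0.442, 0.256, 1.024, 0.5]
    - [-0.147, -0.023, 0.02, -0.442, 0.256, 1.024, 0.5]
    - [-0.147, -0.023, 0.02, -0.442, 0.256, 1.024, 0.5]

```text
time: 19.17
tool_pos: [555.3, 70.8, 229.3]
tcp_rot: [169.0, -11.3, 67.5]
ft_force: [-0.4, 0.9, 0.0]
finger_gap: 42.8
```

```bash
python3 -c "
from h import *
sel(120,60)"
```

```text
delta [-0.0017, -0.0073, 0.0326] [-0.1993, 0.1198, 0.455]  rows t/rot: 0.8 4.1
t 19.17 [555.3  70.8 229.3] [169.  -11.3  67.5] j [ -2. -13. 107.   7.  72.  20.] F [-0.4  0.9  0. ] gap 42.8
```

jog_arm:
  targets:
    - [-0.002, -0.007, 0.033, -0.199, 0.12, 0.455, 0.5]
    - [-0.002, -0.007, 0.033, -0.199, 0.12, 0.455, 0.5]
    - [-0.002, -0.007, 0.033, -0.199, 0.12, 0.455, 0.5]
    - [-0.002, -0.007, 0.033, -0.199, 0.12, 0.455, 0.5]
    - [-0.002, -0.007, 0.033, -0.199, 0.12, 0.455, 0.5]

```text
time: 19.58
tool_pos: [555.2, 80.2, 195.3]
tcp_rot: [165.3, -24.0, 42.7]
ft_force: [-1.3, 0.3, -0.5]
finger_gap: 42.7
```

```bash
python3 -c "
from h import *
sel(40,60)
a=r.snapshot('scene');b=r.snapshot('top')
crop(a,'s27',200,110,280,200,8);crop(b,'t27',170,160,260,220,8)"
```

```text
delta [-0.0019, 0.0047, 0.0793] [-0.0043, -0.0018, 0.0029]  rows t/rot: 1.9 0.0
t 19.58 [555.2  80.2 195.3] [165.3 -24.   42.7] j [ -0. -25. 122.   6.  55.  48.] F [-1.3  0.3 -0.5] gap 42.7
```

View pics/s27.png

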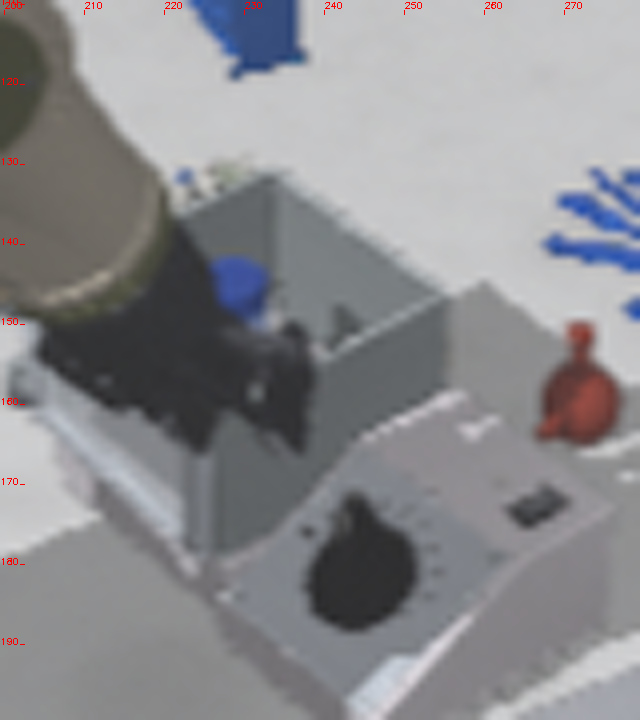

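View pics/t27.png

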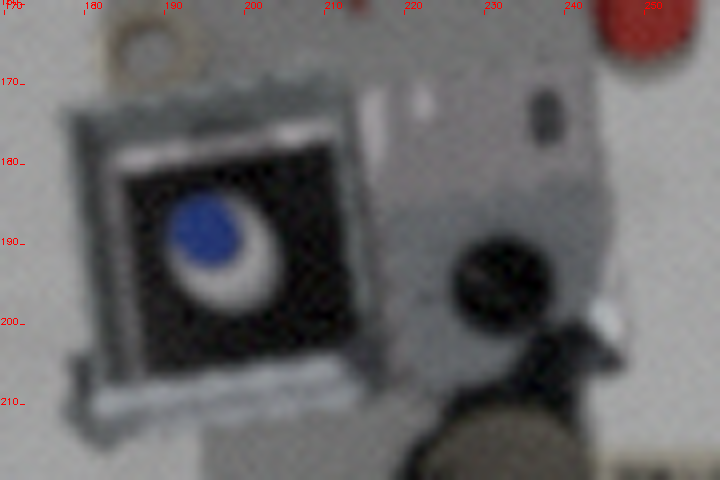

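jog_arm:
  targets:
    - [-0.002, 0.003, 0.03, 0, 0, 0, 0.5]
    - [-0.002, 0.005, 0.06, 0, 0, 0, 0.5]
    - [-0.002, 0.005, 0.079, 0, 0, 0, 0.5]
    - [-0.002, 0.005, 0.079, 0, 0, 0, 0.5]

```text
time: 20.02
tool_pos: [594.6, 81.3, 124.7]
tcp_rot: [165.3, -23.7, 43.2]
ft_force: [-1.3, -0.2, -0.4]
finger_gap: 42.0
```

```bash
python3 -c "
from h import *
sel(-16,60)
a=r.snapshot('scene');b=r.snapshot('top')
crop(a,'s28',200,110,280,200,8);crop(b,'t28',200,160,260,220,8)"
```

```text
delta [-0.0001, -0.0004, 0.0546] [-0.0084, 0.0021, 0.0119]  rows t/rot: 1.3 0.1
t 20.02 [594.6  81.3 124.7] [165.3 -23.7  43.2] j [  0. -12. 120.   7.  45.  46.] F [-1.3 -0.2 -0.4] gap 42.0
```

View pics/s28.png

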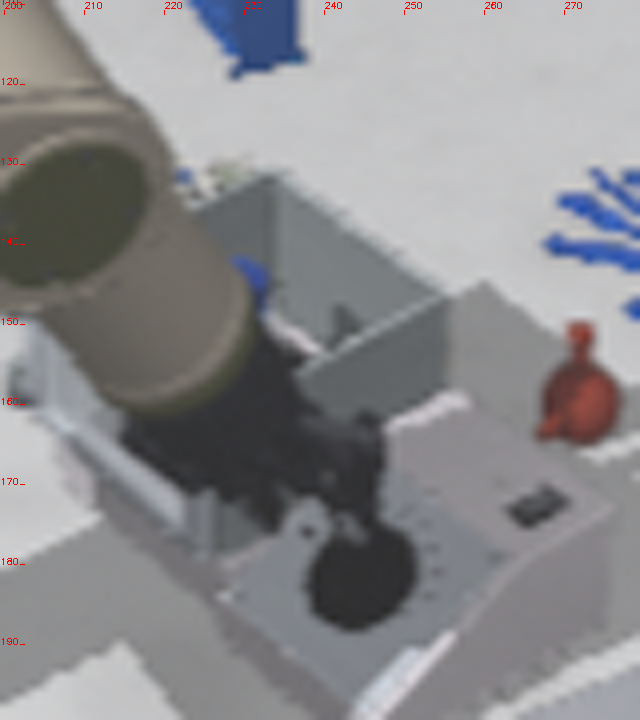

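View pics/t28.png

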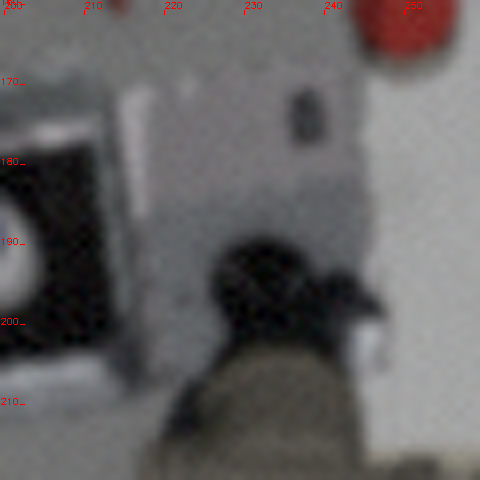

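jog_arm:
  targets:
    - [0, 0, 0.02, 0, 0, 0, 0.5]
    - [0, 0, 0.035, -0.004, 0, 0.006, 0.5]
    - [0, 0, 0.045, -0.008, 0.002, 0.012, 0.5]
    - [0, 0, 0.053, -0.008, 0.002, 0.012, 0.5]
    - [0, 0, 0.053, -0.008, 0.002, 0.012, 0.5]

```text
time: 20.53
tool_pos: [620.9, 85.7, 83.2]
tcp_rot: [164.9, -24.4, 42.5]
ft_force: [-0.4, -0.3, -0.7]
finger_gap: 42.9
```

```bash
python3 -c "
from h import *
sel(-16,60)
a=r.snapshot('scene')
crop(a,'s29',200,120,280,200,8)"
```

```text
delta [-0.0039, -0.0028, 0.0054] [0.0045, -0.0061, -0.0018]  rows t/rot: 0.2 0.1
t 20.53 [620.9  85.7  83.2] [164.9 -24.4  42.5] j [  1.  -5. 119.   6.  38.  48.] F [-0.4 -0.3 -0.7] gap 42.9
```

View pics/s29.png

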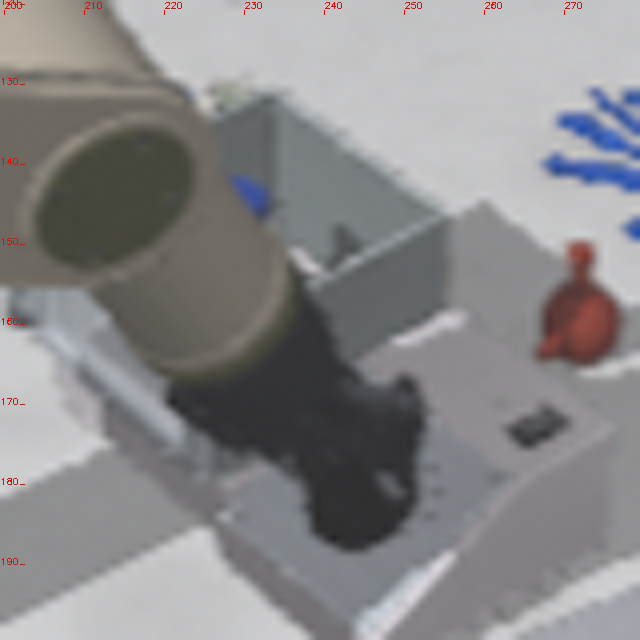

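jog_arm:
  targets:
    - [-0.004, -0.003, 0.004, 0.004, -0.006, 0, 0.5]
    - [-0.004, -0.003, 0.004, 0.004, -0.006, 0, 0.7]
    - [-0.004, -0.003, 0.004, 0.004, -0.006, 0, 1]
    - [-0.004, -0.003, 0.004, 0.004, -0.006, 0, 1]
    - [-0.004, -0.003, 0.004, 0.004, -0.006, 0, 1]
  newtons: 50

```text
time: 21.0
tool_pos: [617.2, 87.1, 77.7]
tcp_rot: [165.3, -24.0, 42.3]
ft_force: [-11.6, 4.8, 8.9]
finger_gap: 13.3
```

```bash
python3 -c "
from h import *
print(r.sense()['wrist_torque'])
sel(-16,60)"
```

```text
[0.79403179 1.29111788 0.61190593]
delta [0.0001, 0.0017, 0.0022] [-0.0014, -0.0001, -0.0028]  rows t/rot: 0.1 0.0
t 21.00 [617.2  87.1  77.7] [165.3 -24.   42.3] j [  1.  -4. 119.   6.  38.  48.] F [-11.6   4.8   8.9] gap 13.3
```

jog_arm:
  targets:
    - [0, -0.002, -0.002, 0, 0, 0, 1]
    - [0, -0.003, -0.003, 0, 0, 0.1, 1]
    - [0, -0.003, -0.003, 0, 0, 0.22, 1]
    - [0, -0.003, -0.003, 0, 0, 0.349, 1]
    - [0, -0.003, -0.003, 0, 0, 0.349, 1]

```text
time: 21.42
tool_pos: [615.9, 87.7, 78.3]
tcp_rot: [175.0, -27.8, 19.9]
ft_force: [35.6, 4.2, -35.4]
finger_gap: 12.9
```

```bash
python3 -c "
from h import *
print(r.sense()['wrist_torque'], r.sense()['wrist_torque']@n)
sel(-16,80)
sel(-16,100)"
```

```text
[-0.05184191 -2.21977162 -0.03338811] 0.16294895683148242
delta [0.0013, 0.0024, 0.0032] [0.0019, -0.0027, -0.0116]  rows t/rot: 0.1 0.1
t 21.42 [615.9  87.7  78.3] [175.  -27.8  19.9] j [  1.  -5. 119.   6.  38.  69.] F [ 35.6   4.2 -35.4] gap 12.9
delta [0.0013, 0.0024, 0.0032] [0.0015, -0.003, 0.3375]  rows t/rot: 0.1 2.7
t 21.42 [615.9  87.7  78.3] [175.  -27.8  19.9] j [  1.  -5. 119.   6.  38.  69.] F [ 35.6   4.2 -35.4] gap 12.9
```

jog_arm:
  targets:
    - [0, 0, 0.002, 0, 0, 0, 1]
    - [0, 0, 0.002, 0, 0, 0, 1]

```text
time: 21.58
tool_pos: [616.2, 87.7, 78.0]
tcp_rot: [174.7, -27.6, 20.4]
ft_force: [3.1, -2.5, -3.1]
finger_gap: 13.2
```

```bash
python3 -c "
from h import *
s=r.sense();F=s['ft_force'];print(s['wrist_torque'], F@n,F@e,F@l)
sel(-16,100)"
```

```text
[-0.3508338   0.13894461 -0.15376004] -3.9587844009771875 0.9054605009382336 -2.95398649777332
delta [0.0011, 0.0024, 0.0029] [0.0013, -0.0012, 0.3463]  rows t/rot: 0.1 2.8
t 21.58 [616.2  87.7  78. ] [174.7 -27.6  20.4] j [  1.  -5. 119.   6.  38.  68.] F [ 3.1 -2.5 -3.1] gap 13.2
```

Relaxed. Turn to step 5.

jog_arm:
  targets:
    - [0, 0, 0, 0, 0, 0.1, 1]
    - [0, 0, 0, 0, 0, 0.2, 1]
    - [0, 0, 0, 0, 0, 0.28, 1]
    - [0, 0, 0, 0, 0, 0.345, 1]
    - [0, 0, 0, 0, 0, 0.345, 1]

```text
time: 22.0
tool_pos: [616.1, 88.3, 78.1]
tcp_rot: [-174.7, -27.6, -2.1]
ft_force: [1.0, 0.9, -1.1]
finger_gap: 12.8
```

```bash
python3 -c "
from h import *
s=r.sense();F=s['ft_force'];print(s['wrist_torque'], F@n,F@e,F@l,s['wrist_torque']@n)
sel(-16,100)"
```

```text
[0.22588428 0.17695551 0.07485166] -1.527932667740551 0.4515498790628445 0.7757086790911101 -0.051987581881689136
delta [0.0019, 0.0024, 0.0029] [0.0003, -0.0018, -0.0019]  rows t/rot: 0.1 0.0
t 22.00 [616.1  88.3  78.1] [-174.7  -27.6   -2.1] j [  1.  -5. 119.   6.  38.  88.] F [ 1.   0.9 -1.1] gap 12.8
```

jog_arm:
  targets:
    - [0, 0, 0, 0, 0, 0, 0.8]
    - [0, 0, 0, 0, 0, 0, 0.6]
    - [0, 0, 0, 0, 0, 0, 0.5]
    - [0, 0, 0, 0, 0, 0, 0.5]

```text
time: 22.33
tool_pos: [616.1, 88.1, 77.9]
tcp_rot: [-174.8, -27.6, -1.9]
ft_force: [-0.4, -0.3, -0.2]
finger_gap: 42.6
```

jog_arm:
  targets:
    - [0, 0, -0.01, 0, 0, 0, 0.5]
    - [0, 0, -0.04, 0, 0, 0, 0.5]
    - [0, 0, -0.08, 0, 0, 0, 0.5]
    - [0, 0, -0.12, 0, 0, 0, 0.5]
    - [0, 0, -0.16, 0, 0, 0, 0.5]

```text
time: 22.75
tool_pos: [540.3, 76.0, 219.8]
tcp_rot: [-174.8, -27.6, -1.9]
ft_force: [1.7, -0.2, 1.0]
finger_gap: 42.8
```

jog_arm:
  targets:
    - [0, 0, -0.03, 0, 0, 0, 0.5]
    - [0, 0, -0.06, 0, 0, 0, 0.5]
    - [0, 0, -0.06, 0, 0, 0, 0.5]

```text
time: 23.0
tool_pos: [515.0, 71.4, 280.2]
tcp_rot: [-174.8, -28.2, -1.9]
ft_force: [0.7, 1.0, 1.7]
finger_gap: 43.0
```

```bash
python3 -c "
from h import *
sel(180,100)
a=r.snapshot('scene');b=r.snapshot('top')
crop(a,'s30',190,110,270,200,8);crop(b,'t30',165,155,255,225,8);crop(a,'s30k',230,160,262,195,18)
for st in(4,5,6):
    d=np.cos(np.radians(20*st))*l+np.sin(np.radians(20*st))*e
    for s in(31,-31): print(st,s,proj(a,G+9*n+s*d).round(1),proj(b,G+9*n+s*d).round(1))
"
```

```text
delta [-0.0028, 0.0029, 0.0335] [0.0004, -0.0121, 0.0026]  rows t/rot: 0.8 0.1
t 23.00 [515.   71.4 280.2] [-174.8  -28.2   -1.9] j [ -1. -36. 121.   5.  66.  88.] F [0.7 1.  1.7] gap 43.0
4 31 [246.1 172. ] [230.3 191. ]
4 -31 [237.7 184.3] [234.9 203.6]
5 31 [247.8 173.4] [232.7 190.6]
5 -31 [236.  182.9] [232.5 204. ]
6 31 [248.8 175.3] [235.1 191.1]
6 -31 [235.1 181. ] [230.2 203.6]
```

View pics/s30.png

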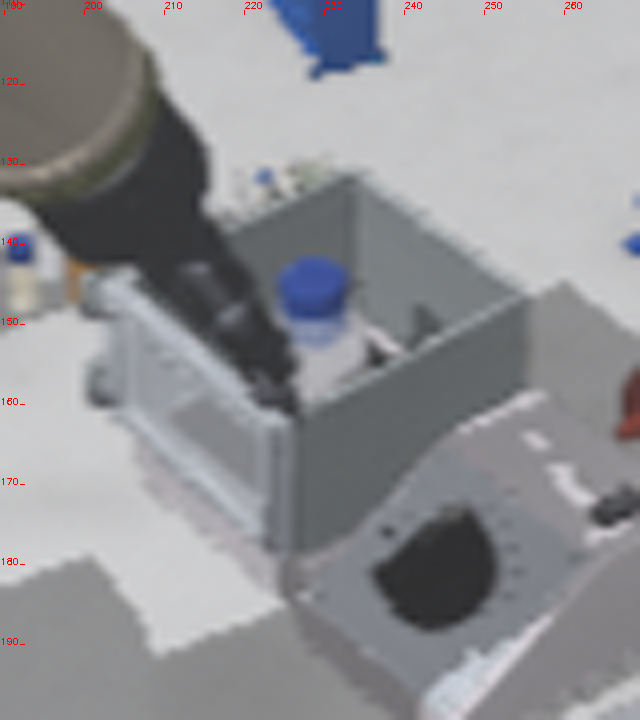

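View pics/t30.png

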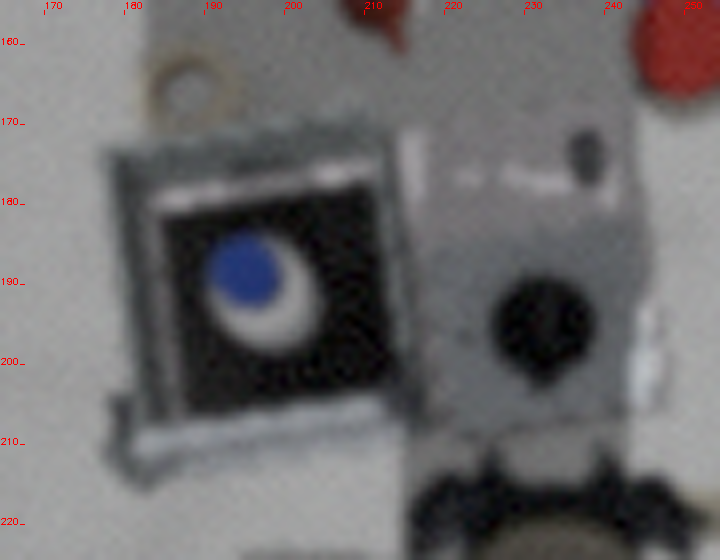

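View pics/s30k.png

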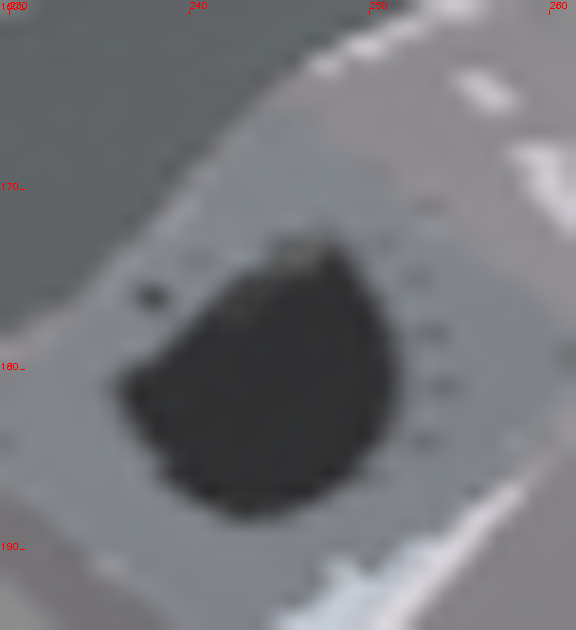

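```bash
python3 -c "
from h import *
a=r.snapshot('scene')
# gate free-end upper/lower outer corner vs prediction when shut
S=np.array([537.8,311.6]) 
for z in(62,157): 
  print(z,proj(a,[*(S+162*np.array([np.sin(np.radians(9.3)),-np.cos(np.radians(9.3))])),z]).round(1))
print(r.sense()['ft_force'].round(1)); r.hand_in()"
```

```text
62 [224.8 178.7]
157 [224.  161.5]
[-0.4 -0.4 -1. ]
the job is handed in; nothing more can be done
```

The job is handed in at about 23 s of the 64 s allowed. No verdict came back.

- **Bottle:** I stood the white bottle with the blue cap in the middle of the mat. After release, the camera put its centre about 4 mm from the platform centre, upright.
- **Gate on the pins:** I lifted the gate out of the rack, hung it open by about 75°, and lowered it until the knuckles rested on the lugs. On the first lowering the gate pushed back along its length with about 12 N. I backed off about 2 mm and it went down freely. A pull test then met about 23 N, so both knuckles are over the pins.
- **Gate shut:** I swung it shut under the catch, to a firm stop at about 25 N. The predicted corners of its free end, (224.8, 178.7) and (224.0, 161.5), match the picture to about 1 px, or 4 mm.
- **Selector:** I turned it from step 3 to step 5 in two clicks, only after the gate was shut. The torque was near zero at the end. The bar's direction in both views fits step 5 best: its slope in the scene view is -0.71, against -0.81 expected for step 5 and -0.42 for step 6.
- **Last state:** The arm is clear of everything, with about 1 N at the wrist.

**Disagreements:**
- The cameras and the arm differed by about 3 mm at the rack and at the bottle; contact settled it.
- During the first click I briefly pulled on the knob with about 50 N at the wrist, below the 120 N limit, then eased off.

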